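# Run a fingertip along the tally rail up to the cap

## Robot

A 6-joint arm with a two-finger parallel gripper is mounted at the origin on a cart in front of the work surface, level with it; the furniture and walls round the work are solid. World frame = base frame: x ahead of the robot, y to its left, z up, the work surface at z = 0. Lengths are in m, angles in rad, forces in N, time in s.
With the tool pointing down it reaches from about 0.275 to 0.75 m from the base axis. Payload 10.2 kg.
Tool frame: the origin (TCP) lies at the very end of the fingers, on their centre line; the grasp point (between the pads) lies 19 mm behind it; z points along the fingers, y is the direction in which the jaws open and shut (so a half turn about z gives the same grasp; the last joint's range is limited). The gripper opens to 88 mm and grips with 3 to 60 N. Pads are 18 mm wide; open, the fingers measure 123 mm over their backs; the gripper's body (75 mm by 187 mm) begins 45 mm behind the grasp point.
Start: joints at [-1.377, 0.313, 1.498, -0, 1.331, -0.223], TCP at [0.213, -0.48, 0.2] pointing down, gripper open.
Joint ranges: [-2.94, 2.94], [-0.97, 2.17], [0.19, 2.56], [-1.23, 4.37], [0.02, 3.11], [-2.88, 2.88]. Speed limits (rad/s): [2.39, 2.39, 3.01, 3.14, 3.14, 3.14].

## Interface

Orientations are given as a rotation vector (axis times angle).
In Python, from bench import manip gives the robot as it stands.
- The arm moves only by the shell command python3 -m crank 'ROWS' [OPENING] [FORCE]. ROWS is JSON, a list of rows, each an object with "travel": the shift along the world's x, y, z in cm, a list of three; "dr": the turn, a rotation vector about the world's x, y, z in rad, a list of three. In form: [{"travel": [x, y, z], "dr": [ax, ay, az]}, ...]. A call has 1 to 20 rows; each row is the pose to reach, as a shift and turn from the pose commanded when the call began; what a row does not reach only later rows make up. A row lasts 1/12 s, in which the tool goes at most 41.7 mm and 7.16 degrees, less where a joint would pass 70% of its speed; a pose out of reach is approached as far as the arm can. A call with a gripper value outside its range is refused whole. OPENING is the opening, from 0 (shut) to 1 (fully open), set as the call begins (- or left out, the last holds). The fingers move at their own pace and stop on an object; FORCE is the grip in N (left out, the last holds). Time passes only in rows, so rows that repeat a pose let the fingers close. It gives the time, the measured TCP pose, the force and the opening at its end, in the units of the state.
- manip.get_state(): the state, without advancing time (a new reading comes with each control period).
- manip.get_image(name): name is "scene" or "top"; returns a dict with "image" (420x560x3 uint8, red, green, blue), "fx", "fy", "cx", "cy" (pixels), "extrinsics" (4x4, takes a point from world to camera coordinates). Camera axes: x right, y down, z forward; pixel columns grow to the right and rows downward; lengths in m; the calibration is good to about 2 mm. A picture is of the moment at which its call begins. There is no depth.
- manip.hand_in(): hands the job in, once; it reports no verdict.
The state is a dict: "clock": time; "qpos": joint angles; "joint_velocities": joint speeds; "effort": joint torques, N m; "ee_pos": TCP position; "tcp_rot": TCP orientation; "force": force on the tool from outside, world axes, zero at the start; "ft_torque": the same for the moment, N m; "gripper_width": finger opening in m.
Only numpy, scipy, OpenCV 4.12 (cv2) and the standard library are available. Lean on these libraries where they do the work, as an engineer would, in place of code of your own. Each camera call takes 0.05 s, during which the arm holds its last target.

## Task

Clear the finished part of the tally: beginning at the half-round end of the rail, run your closed fingertips lightly along the row of little steel flaps, so that they fold down one after another, up to and including the flap the black bottle cap lies beside. Leave the flaps after it standing. Grasp and lift nothing, leave the cap and the other things where they are, and take the hand clear at the end.

Things in the scene. Friction and masses are not known exactly. Their poses are not given: they have to be found in the camera images.
- tally_rail: Flat aluminium plate fixed to the table, 8 mm thick, 100 mm wide, 360 mm long, lying roughly left to right, with a row of six upright steel flaps. Origin on the table under the middle of the row; x points across the rail away from the robot, y along the row toward the half-round end (the other is square), z up. Plate: x -70 to +30 mm. Flaps hinge at x = 0, y = 120, 72, 24, -24, -72, -120 mm.
- start_end (a point): Empty place on the plate's upper face (z = 8 mm) near the half-round end, on the line of the row, 48 mm before flap 1: the start of the row.
- cap_center (a point): Centre, half-way up, of a loose black bottle cap, 33 mm across, 19 mm high, lying on the plate on the robot's side of the row, 50 mm from the line of flaps, level with flap 3, 4 or 5 to within 3 mm. It marks the last flap to lay down. Two thin cork discs (30 mm across, 4 mm thick) lie beside the other two of these flaps; they mean nothing.
- marker: Marker pen, 135 x 17 x 16 mm, loose on the table beyond the rail, roughly parallel to it, 75 mm from the row; origin under its middle. Leave alone.
- tape_roll: Roll of tape lying flat, 98 mm across, 25 mm high, loose, beyond the rail near its square end; origin under its middle. Leave alone.
- batch_pad: Notebook, 148 x 108 x 11 mm, loose at the robot's right; origin under its middle. Leave alone.
- hinge_1 (a point): Middle of the hinge line of flap 1 (counted from the half-round end), 12.5 mm above the table; stays put. The flap is a steel plate 26 mm wide across the row and 4 mm thick that reaches 32 mm from the hinge; flaps stand 48 mm apart.
- flap_1 (a joint): Angle of flap 1, rad: 0 = standing, leaning back 0.2 rad toward the half-round end against its stop; 0.2 = upright; 1.72 = laid down nearly flat toward the square end. A push of about 0.3 N toward the square end tips it; from some 0.6 rad on it falls by itself, and it stays where it lies.
- hinge_2 (a point): Middle of the hinge line of flap 2 (counted from the half-round end), 12.5 mm above the table; stays put. The flap is a steel plate 26 mm wide across the row and 4 mm thick that reaches 32 mm from the hinge; flaps stand 48 mm apart.
- flap_2 (a joint): Angle of flap 2, rad: 0 = standing, leaning back 0.2 rad toward the half-round end against its stop; 0.2 = upright; 1.72 = laid down nearly flat toward the square end. A push of about 0.3 N toward the square end tips it; from some 0.6 rad on it falls by itself, and it stays where it lies.
- hinge_3 (a point): Middle of the hinge line of flap 3 (counted from the half-round end), 12.5 mm above the table; stays put. The flap is a steel plate 26 mm wide across the row and 4 mm thick that reaches 32 mm from the hinge; flaps stand 48 mm apart.
- flap_3 (a joint): Angle of flap 3, rad: 0 = standing, leaning back 0.2 rad toward the half-round end against its stop; 0.2 = upright; 1.72 = laid down nearly flat toward the square end. A push of about 0.3 N toward the square end tips it; from some 0.6 rad on it falls by itself, and it stays where it lies.
- hinge_4 (a point): Middle of the hinge line of flap 4 (counted from the half-round end), 12.5 mm above the table; stays put. The flap is a steel plate 26 mm wide across the row and 4 mm thick that reaches 32 mm from the hinge; flaps stand 48 mm apart.
- flap_4 (a joint): Angle of flap 4, rad: 0 = standing, leaning back 0.2 rad toward the half-round end against its stop; 0.2 = upright; 1.72 = laid down nearly flat toward the square end. A push of about 0.3 N toward the square end tips it; from some 0.6 rad on it falls by itself, and it stays where it lies.
- hinge_5 (a point): Middle of the hinge line of flap 5 (counted from the half-round end), 12.5 mm above the table; stays put. The flap is a steel plate 26 mm wide across the row and 4 mm thick that reaches 32 mm from the hinge; flaps stand 48 mm apart.
- flap_5 (a joint): Angle of flap 5, rad: 0 = standing, leaning back 0.2 rad toward the half-round end against its stop; 0.2 = upright; 1.72 = laid down nearly flat toward the square end. A push of about 0.3 N toward the square end tips it; from some 0.6 rad on it falls by itself, and it stays where it lies.
- hinge_6 (a point): Middle of the hinge line of flap 6 (counted from the half-round end), 12.5 mm above the table; stays put. The flap is a steel plate 26 mm wide across the row and 4 mm thick that reaches 32 mm from the hinge; flaps stand 48 mm apart.
- flap_6 (a joint): Angle of flap 6, rad: 0 = standing, leaning back 0.2 rad toward the half-round end against its stop; 0.2 = upright; 1.72 = laid down nearly flat toward the square end. A push of about 0.3 N toward the square end tips it; from some 0.6 rad on it falls by itself, and it stays where it lies.

How it is judged:
On the way, in this order (a step that is already met when the one before it is completed fails the run):
1. the fingers touch the rail or its flaps (contact force between the fingers and tally_rail above 0.03 N).
2. flap 1 is laid down (value of joint flap_1 above 1.4 rad).
3. flap 2 is laid down (value of joint flap_2 above 1.4 rad).
4. flap 3 is laid down (value of joint flap_3 above 1.4 rad).
At the end, for the whole second after the job is handed in: Every flap from the half-round end up to and including the one beside the cap is laid down (joint above 1.4 rad), every later one still stands (below 0.3 rad), and the cap lies within 10 mm of where it was (value of joint each of flap_1, flap_2, flap_3 above 1.4 rad and ((y of cap_center in the frame of tally_rail below 0 m and value of joint flap_4 above 1.4 rad) or (y of cap_center in the frame of tally_rail above 0 m and value of joint flap_4 below 0.3 rad)) and ((y of cap_center in the frame of tally_rail below -0.048 m and value of joint flap_5 above 1.4 rad) or (y of cap_center in the frame of tally_rail above -0.048 m and value of joint flap_5 below 0.3 rad)) and value of joint flap_6 below 0.3 rad and distance of cap_center from where it was at the start of the episode below 0.01 m); the robot touches nothing.
It fails at once if a flap after the one beside the cap is knocked down (value of joint flap_6 above 0.8 rad or (y of cap_center in the frame of tally_rail above -0.048 m and value of joint flap_5 above 0.8 rad) or (y of cap_center in the frame of tally_rail above 0 m and value of joint flap_4 above 0.8 rad)).
It fails at once if the fingers press on the rail or flaps with more than 25 N (contact force between the fingers and tally_rail above 25 N).
It fails at once if the cap is lifted or shifted by more than 15 mm (distance of cap_center from where it was at the start of the episode above 0.015 m).
It fails at once if the marker, tape or notebook is moved by more than 20 mm (distance of any of marker, tape_roll, batch_pad from where it was at the start of the episode above 0.02 m).
It also fails if it takes over 40 s, if anything falls off the work surface, if the arm or the gripper's body presses on something with over 40 N, if the wrist force passes 120 N, or if a joint passes its speed limit or range.

## Working session

There is one attempt and no reset: what is moved stays moved. The work goes in short steps, Python scripts to look and compute and a shell command to move; the robot and the scene stay as the last step left them, time stands still between calls to the robot, and variables do not carry over. Pictures are saved under pics/ and viewed, and the job is handed in when it is done.

```bash
mkdir -p pics; python3 - <<'E'
from bench import manip
import cv2
s=manip.get_state(); print({k:s[k] for k in('clock','ee_pos','tcp_rot','gripper_width','force')})
for n in('top','scene'):
    d=manip.get_image(n); cv2.imwrite(f'pics/{n}0.png',d['image'][:,:,::-1]); print(n,d['fx'],d['cx'],d['cy'],d['extrinsics'])
E
```

```text
{'clock': 0.0, 'ee_pos': array([ 0.21244705, -0.47976318,  0.19927929]), 'tcp_rot': array([-3.07236660e+00, -6.49657522e-01,  6.36307193e-06]), 'gripper_width': 0.08812873466410208, 'force': array([-0.67575672,  0.47042627, -0.21004066])}
top 415.14427001331285 279.5551260006165 216.51891939201263 [[-0.00917431 -0.99972467 -0.0215969  -0.08014146]
 [-0.98302471  0.01297468 -0.18301386  0.62379965]
 [ 0.18324368  0.01955126 -0.98287308  0.93185765]
 [ 0.          0.          0.          1.        ]]
scene 488.100394531016 272.8769751438207 204.04920745504904 [[-0.75988611 -0.64994814 -0.01185434  0.40808788]
 [-0.47026955  0.56222227 -0.68025927  0.39850708]
 [ 0.44879802 -0.51134483 -0.73287571  1.26507631]
 [ 0.          0.          0.          1.        ]]
```

View pics/top0.png

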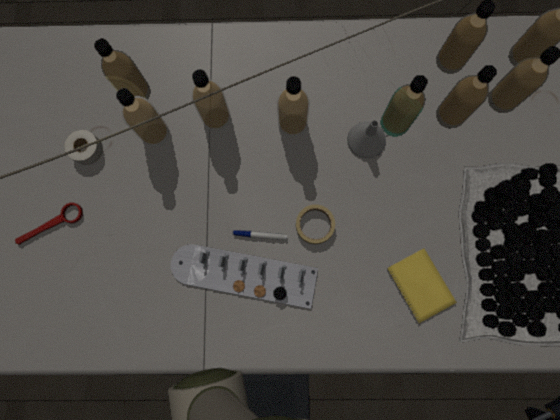

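View pics/scene0.png

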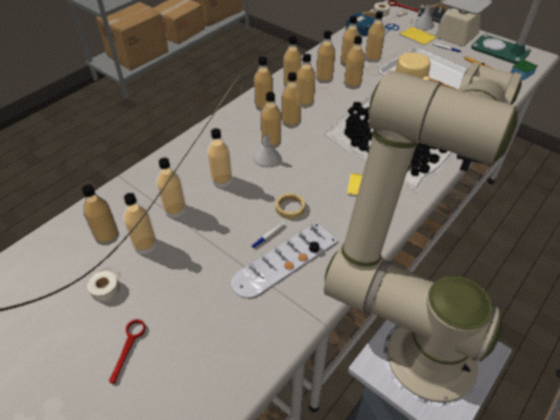

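```bash
python3 - <<'E'
import cv2
i=cv2.imread('pics/top0.png')[225:325,160:330]; cv2.imwrite('pics/top0c.png',cv2.resize(i,None,fx=4.5,fy=4.5,interpolation=cv2.INTER_CUBIC))
i=cv2.imread('pics/scene0.png')[215:305,220:350]; cv2.imwrite('pics/scene0c.png',cv2.resize(i,None,fx=6,fy=6,interpolation=cv2.INTER_CUBIC))
E
```

```text
(no output)
```

View pics/top0c.png

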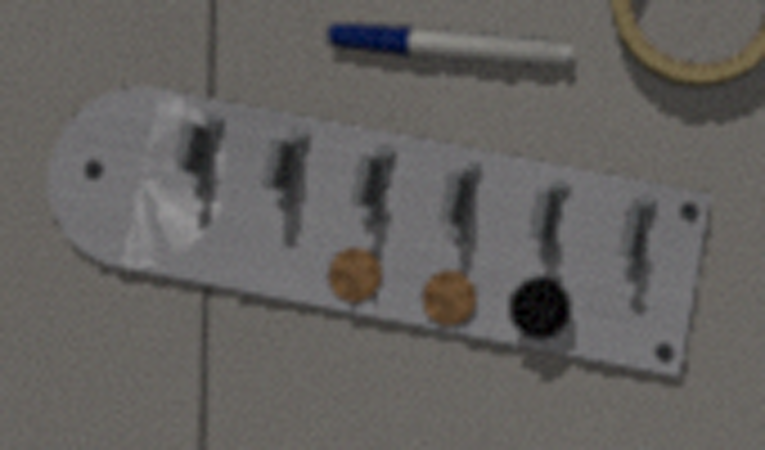

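View pics/scene0c.png

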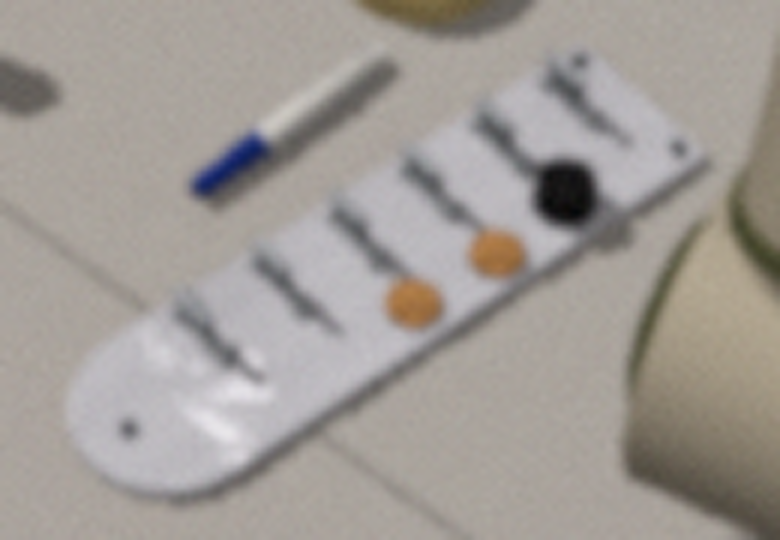

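```bash
cat > h.py <<'E'
import numpy as np
from scipy.optimize import least_squares
T=dict(f=415.14427,c=(279.5551,216.5189),E=np.array([[-0.00917431,-0.99972467,-0.0215969,-0.08014146],[-0.98302471,0.01297468,-0.18301386,0.62379965],[0.18324368,0.01955126,-0.98287308,0.93185765]]))
S=dict(f=488.10039,c=(272.87698,204.0492),E=np.array([[-0.75988611,-0.64994814,-0.01185434,0.40808788],[-0.47026955,0.56222227,-0.68025927,0.39850708],[0.44879802,-0.51134483,-0.73287571,1.26507631]]))
def ray(C,uv,z):
    R=C['E'][:,:3];t=C['E'][:,3];o=-R.T@t
    d=R.T@np.array([(uv[0]-C['c'][0])/C['f'],(uv[1]-C['c'][1])/C['f'],1]);return o+d*(z-o[2])/d[2]
def proj(C,p):
    q=C['E'][:,:3]@p+C['E'][:,3];return q[:2]/q[2]*C['f']+np.array(C['c'])
tc=lambda u,v:((u+.5)/4.5-.5+160,(v+.5)/4.5-.5+225)
sc=lambda u,v:((u+.5)/6-.5+220,(v+.5)/6-.5+215)
E
python3 - <<'E'
from h import *
# corner points top face
obs=[(T,tc(710,197),.03,-.18),(T,tc(682,372),-.07,-.18),(S,sc(582,50),.03,-.18),(S,sc(708,160),-.07,-.18)]
for C,uv,a,b in obs: print('corner',ray(C,uv,.008))
arc=[(T,tc(48,172)),(T,tc(85,103)),(T,tc(75,243)),(S,sc(68,410)),(S,sc(100,475)),(S,sc(170,495))]
far=[(T,tc(400,134)),(T,tc(250,102)),(S,sc(300,228)),(S,sc(450,133))]
near=[(T,tc(250,292)),(T,tc(450,329)),(S,sc(350,392)),(S,sc(500,295))]
def loc(x,P):
    d=P[:2]-x[:2];c,s=np.cos(x[2]),np.sin(x[2]);return np.array([c*d[0]+s*d[1],-s*d[0]+c*d[1]])
def res(x):
    r=[]
    for C,uv,a,b in obs: r+=list(loc(x,ray(C,uv,.008))-[a,b])
    for C,uv in arc: r.append(np.linalg.norm(loc(x,ray(C,uv,.008))-[-.02,.13])-.05)
    for C,uv in far: r.append(loc(x,ray(C,uv,.008))[0]-.03)
    for C,uv in near: r.append(loc(x,ray(C,uv,.008))[0]+.07)
    return np.array(r)
f=least_squares(res,[.5,0,-.2],loss='soft_l1',f_scale=.002);x=f.x
print(x,np.round(res(x)*1e3,1))
print('cap',loc(x,ray(T,tc(540,306),.027)),loc(x,ray(S,sc(566,190),.02)))
for uv in((354,275),(449,298)):print('disc',loc(x,ray(T,tc(*uv),.012)))
c,s=np.cos(x[2]),np.sin(x[2])
w=lambda a,b:x[:2]+np.array([c*a-s*b,s*a+c*b])
for n,b in zip(['st','h1','h2','h3','h4','h5','h6'],[.168,.12,.072,.024,-.024,-.072,-.12]): print(n,w(0,b),np.hypot(*w(0,b)))
print('rowdir',-(-s),-c)
import cv2
for n,C,sl,k in(('top',T,(225,325,160,330),4.5),('scene',S,(215,305,220,350),6)):
    i=cv2.imread(f'pics/{n}0.png')[sl[0]:sl[1],sl[2]:sl[3]];i=cv2.resize(i,None,fx=k,fy=k,interpolation=cv2.INTER_CUBIC)
    for b in(.12,.072,.024,-.024,-.072,-.12):
        pts=[]
        for a,dz,db in((-.013,0,0),(-.013,.0314,.0064),(.013,.0314,.0064),(.013,0,0)):
            q=proj(C,np.append(w(a,b+db),.0125+dz));pts.append(((q-[sl[2],sl[0]]+.5)*k-.5))
        cv2.polylines(i,[np.int32(pts)],True,(0,255,0),1)
    cv2.imwrite(f'pics/{n}_fit.png',i)
E
```

```text
corner [ 0.50204865 -0.17724466  0.008     ]
corner [ 0.40948693 -0.15994907  0.008     ]
corner [ 0.49970525 -0.17307066  0.008     ]
corner [ 0.40427809 -0.15493372  0.008     ]
[ 0.50996756  0.00486943 -0.20827096] [-0.1  0.2  5.8 -2.  -3.2  3.8 -0.4  1.8 -2.  -0.7 -1.7 -1.4  1.   1.8
  0.3  1.4 -4.9 -3.9  1.   3.3  0.7  0.2]
cap [-0.0452482  -0.10137713] [-0.04660963 -0.10079258]
disc [-0.0489798   0.00030377]
disc [-0.0507845  -0.05237583]
st [0.54470468 0.16923893] 0.5703902180170214
h1 [0.53477979 0.12227621] 0.5485808000886349
h2 [0.5248549 0.0753135] 0.53023088144908
h3 [0.51493001 0.02835078] 0.5157098807068272
h4 [ 0.50500512 -0.01861193] 0.5053479736528401
h5 [ 0.49508023 -0.06557464] 0.4994041128098698
h6 [ 0.48515534 -0.11253736] 0.49803650599910315
rowdir -0.20676853255773933 -0.978389888512713
```

View pics/top_fit.png

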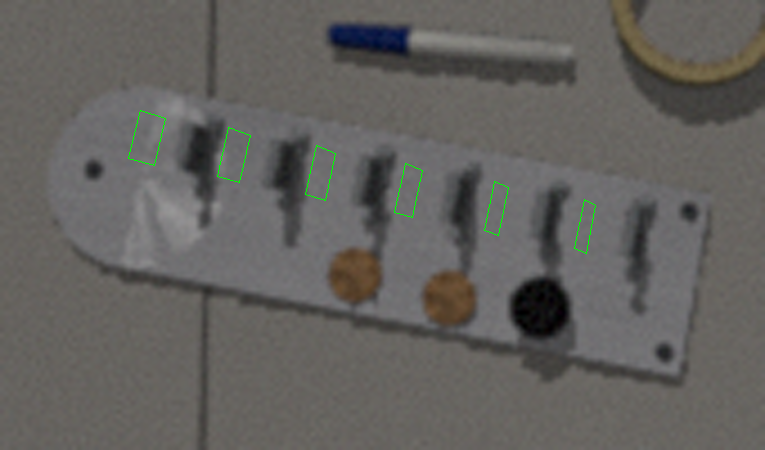

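View pics/scene_fit.png

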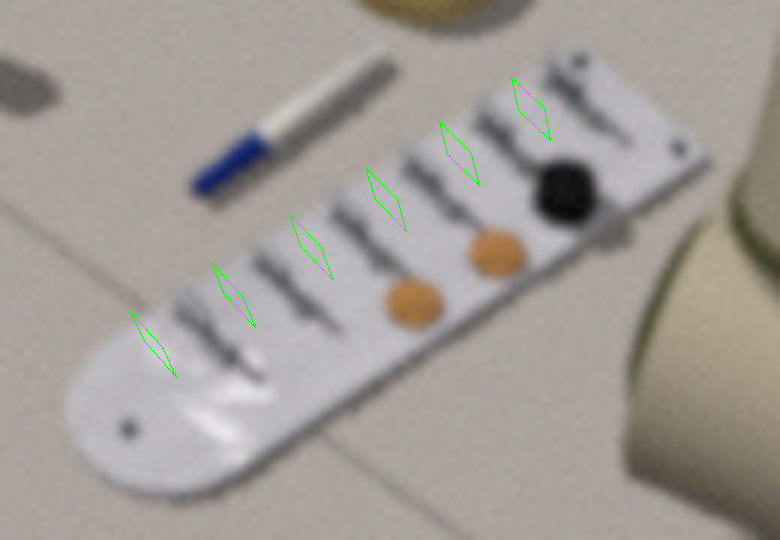

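The plate isn't centred on the row: the overlay sits about 30 mm off. I'll refit with the plate running from y = -150 to +210, which should put the cap at -72.

```bash
python3 - <<'E'
from h import *
obs=[(T,tc(710,197),.03),(T,tc(682,372),-.07),(S,sc(582,50),.03),(S,sc(708,160),-.07)]
arc=[(T,tc(48,172)),(T,tc(85,103)),(T,tc(75,243)),(S,sc(68,410)),(S,sc(100,475)),(S,sc(170,495))]
far=[(T,tc(400,134)),(T,tc(250,102)),(S,sc(300,228)),(S,sc(450,133))]
near=[(T,tc(250,292)),(T,tc(450,329)),(S,sc(350,392)),(S,sc(500,295))]
cd=[(T,tc(540,306),.027,-.072),(S,sc(566,190),.0175,-.072),(T,tc(354,275),.012,.024),(T,tc(449,298),.012,-.024),(S,sc(414,302),.012,.024),(S,sc(497,252),.012,-.024)]
def loc(x,P):
    d=P[:2]-x[:2];c,s=np.cos(x[2]),np.sin(x[2]);return np.array([c*d[0]+s*d[1],-s*d[0]+c*d[1]])
def res(x):
    r=[]
    for C,uv,a in obs: r+=list(loc(x,ray(C,uv,.008))-[a,x[3]])
    for C,uv in arc: r.append(np.linalg.norm(loc(x,ray(C,uv,.008))-[-.02,x[3]+.31])-.05)
    for C,uv in far: r.append(loc(x,ray(C,uv,.008))[0]-.03)
    for C,uv in near: r.append(loc(x,ray(C,uv,.008))[0]+.07)
    for C,uv,z,b in cd: r+=list(loc(x,ray(C,uv,z))-[-.05,b])
    return np.array(r)
f=least_squares(res,[.5,0,-.2,-.15],loss='soft_l1',f_scale=.002);x=f.x
print(x,np.round(res(x)*1e3,1))
c,s=np.cos(x[2]),np.sin(x[2])
w=lambda a,b:x[:2]+np.array([c*a-s*b,s*a+c*b])
for n,b in zip(['st','h1','h2','h3','h4','h5','h6'],[.168,.12,.072,.024,-.024,-.072,-.12]): print(n,w(0,b))
import cv2
for n,C,sl,k in(('top',T,(225,325,160,330),4.5),('scene',S,(215,305,220,350),6)):
    i=cv2.imread(f'pics/{n}0.png')[sl[0]:sl[1],sl[2]:sl[3]];i=cv2.resize(i,None,fx=k,fy=k,interpolation=cv2.INTER_CUBIC)
    for b in(.12,.072,.024,-.024,-.072,-.12):
        pts=[]
        for a,dz,db in((-.013,0,0),(-.013,.0314,.0064),(.013,.0314,.0064),(.013,0,0)):
            q=proj(C,np.append(w(a,b+db),.0125+dz));pts.append(((q-[sl[2],sl[0]]+.5)*k-.5))
        cv2.polylines(i,[np.int32(pts)],True,(0,255,0),1)
    cv2.imwrite(f'pics/{n}_fit2.png',i)
E
```

```text
[ 0.50465259 -0.02228434 -0.20605621 -0.15229971] [-0.8  0.1  5.  -1.9 -4.   3.7 -1.1  1.9 -1.9 -0.8 -1.6 -1.4  1.   1.9
 -0.   1.2 -5.3 -4.4  0.8  2.8  0.5 -0.2  4.2 -1.6  4.2 -2.4  0.7  4.1
 -1.3 -0.6  0.7  4.  -1.1 -0.2]
st [0.53902558 0.14216169]
h1 [0.52920472 0.09517711]
h2 [0.51938387 0.04819253]
h3 [0.50956302 0.00120795]
h4 [ 0.49974216 -0.04577663]
h5 [ 0.48992131 -0.09276121]
h6 [ 0.48010045 -0.13974579]
```

View pics/top_fit2.png

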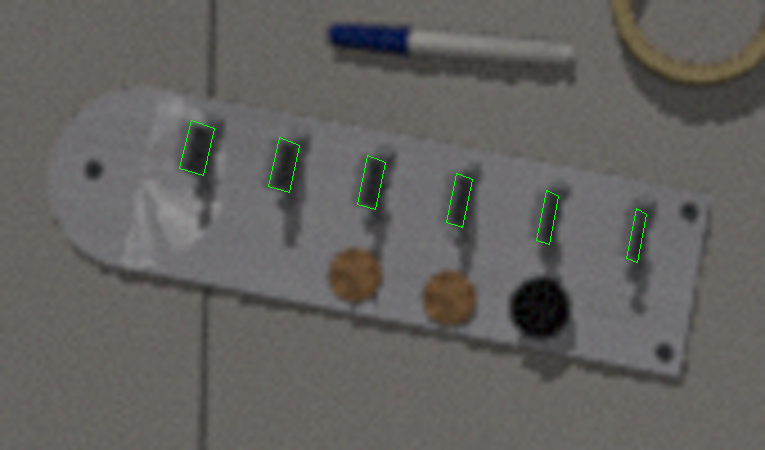

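View pics/scene_fit2.png

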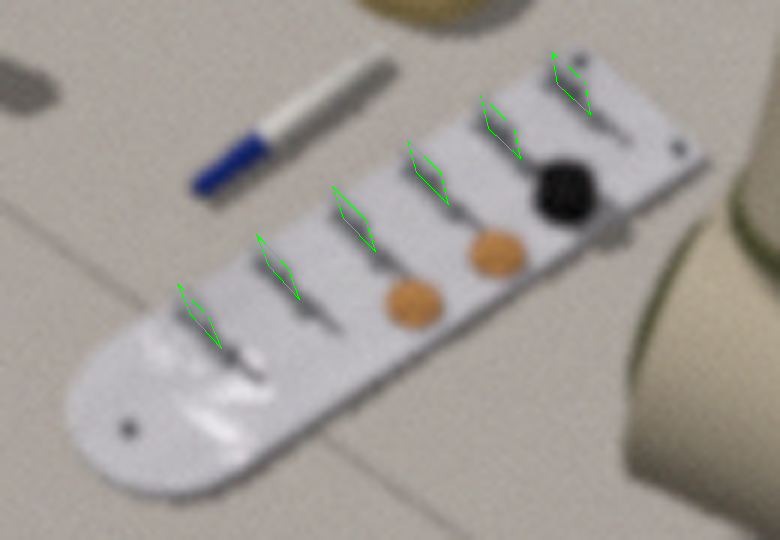

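Both views show the cap level with the fifth flap; the cork discs are at flaps 3 and 4. The refit overlay matches the flaps to within about 3 mm. Next I close the fingers and go above start_end, with the jaw axis across the row.

```bash
python3 -m crank '[{"travel":[3.2,6.2,0],"dr":[0,0,0.1]},{"travel":[6.5,12.4,0],"dr":[0,0,0.2]},{"travel":[6.5,12.4,0],"dr":[0,0,0.2]},{"travel":[13,24.8,0],"dr":[0,0,0.4]},{"travel":[13,24.8,0],"dr":[0,0,0.4]},{"travel":[13,24.8,0],"dr":[0,0,0.4]},{"travel":[19.6,37.3,0],"dr":[0,0,0.6]},{"travel":[19.6,37.3,0],"dr":[0,0,0.6]},{"travel":[19.6,37.3,0],"dr":[0,0,0.6]},{"travel":[26.2,49.8,0],"dr":[0,0,0.8]},{"travel":[26.2,49.8,0],"dr":[0,0,0.8]},{"travel":[26.2,49.8,0],"dr":[0,0,0.8]},{"travel":[30,57,0],"dr":[0,0,0.9]},{"travel":[30,57,0],"dr":[0,0,0.9]},{"travel":[32.7,62.2,0],"dr":[0,0,0.948]},{"travel":[32.7,62.2,0],"dr":[0,0,0.948]},{"travel":[32.7,62.2,0],"dr":[0,0,0.948]},{"travel":[32.7,62.2,0],"dr":[0,0,0.948]}]' 0 5
python3 - <<'E'
from bench import manip
import cv2,numpy as np
s=manip.get_state(); print(s['clock'],s['ee_pos'],cv2.Rodrigues(s['tcp_rot'])[0][:,1:],s['gripper_width'],s['force'])
E
```

```text
clock: 1.6
ee_pos: [0.5406, 0.1467, 0.1988]
tcp_rot: [-2.433, -1.986, -0.0]
force: [-0.1, 0.2, -0.0]
gripper_width: 0.0005
1.6 [0.54057739 0.14667201 0.19875935] [[ 9.79778047e-01 -6.92076602e-04]
 [-2.00085330e-01  1.19009550e-03]
 [-9.16202980e-04 -9.99999052e-01]] 0.0005232579788661794 [-0.12959921  0.246941   -0.01506924]
```

```bash
python3 -m crank '[{"travel":[0,0,-3],"dr":[0,0,0]},{"travel":[0,0,-6],"dr":[0,0,0]},{"travel":[0,0,-9],"dr":[0,0,0]},{"travel":[0,0,-12],"dr":[0,0,0]},{"travel":[0,0,-13.5],"dr":[0,0,0]},{"travel":[0,0,-13.5],"dr":[0,0,0]},{"travel":[0,0,-13.5],"dr":[0,0,0]},{"travel":[0,0,-13.5],"dr":[0,0,0]}]'
python3 - <<'E'
from bench import manip
import cv2,numpy as np
s=manip.get_state(); print(s['clock'],s['ee_pos'])
for n,sl in(('top',(205,325,130,330)),('scene',(175,305,190,350))):
    i=manip.get_image(n)['image'][sl[0]:sl[1],sl[2]:sl[3],::-1];cv2.imwrite(f'pics/{n}1.png',cv2.resize(i,None,fx=4,fy=4,interpolation=cv2.INTER_CUBIC))
E
```

```text
clock: 2.27
ee_pos: [0.5402, 0.1418, 0.0662]
tcp_rot: [2.437, 1.98, 0.003]
force: [-0.5, -0.6, 0.4]
gripper_width: 0.0006
2.2667 [0.54024318 0.14178476 0.0661805 ]
```

View pics/top1.png

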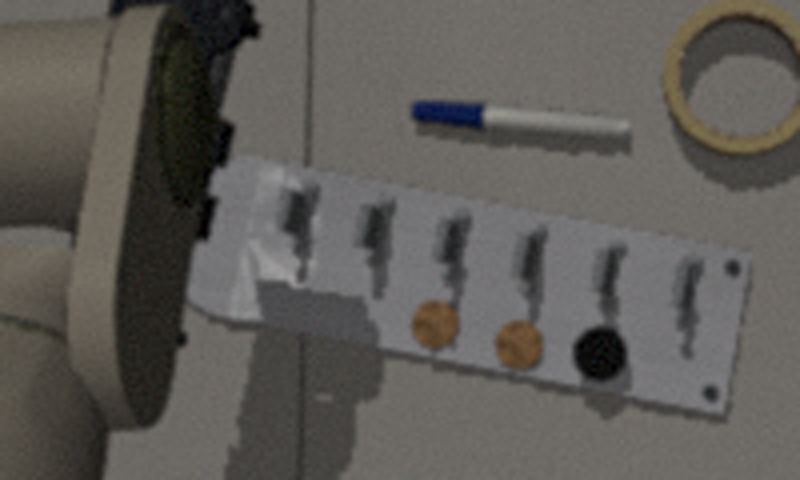

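View pics/scene1.png

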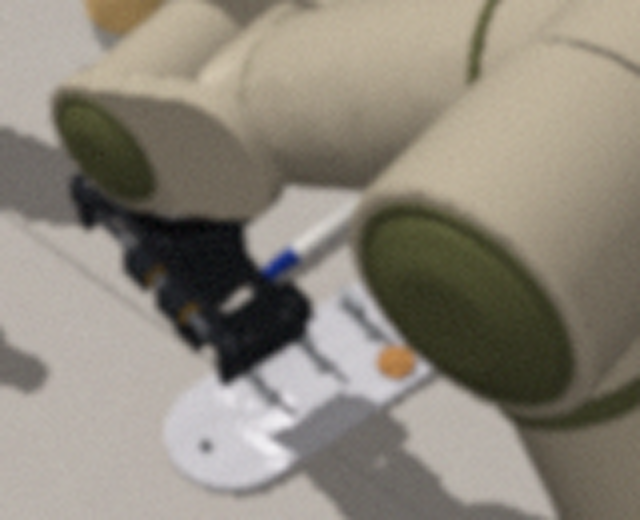

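```bash
python3 -m crank '[{"travel":[0,0,-1.5],"dr":[0,0,0]},{"travel":[0,0,-3],"dr":[0,0,0]},{"travel":[0,0,-3.7],"dr":[0,0,0]},{"travel":[0,0,-3.7],"dr":[0,0,0]},{"travel":[0,0,-3.7],"dr":[0,0,0]}]'
python3 -m crank '[{"travel":[-0.1,-0.5,0],"dr":[0,0,0]},{"travel":[-0.2,-1,0],"dr":[0,0,0]},{"travel":[-0.3,-1.5,0],"dr":[0,0,0]},{"travel":[-0.4,-2,0],"dr":[0,0,0]},{"travel":[-0.5,-2.4,0],"dr":[0,0,0]},{"travel":[-0.6,-2.8,0],"dr":[0,0,0]},{"travel":[-0.7,-3.2,0],"dr":[0,0,0]},{"travel":[-0.8,-3.6,0],"dr":[0,0,0]},{"travel":[-0.9,-4,0],"dr":[0,0,0]},{"travel":[-1,-4.4,0],"dr":[0,0,0]},{"travel":[-1.05,-4.8,0],"dr":[0,0,0]},{"travel":[-1.1,-5.2,0],"dr":[0,0,0]},{"travel":[-1.2,-5.6,0],"dr":[0,0,0]},{"travel":[-1.25,-6,0],"dr":[0,0,0]},{"travel":[-1.25,-6,0],"dr":[0,0,0]},{"travel":[-1.25,-6,0],"dr":[0,0,0]}]'
python3 - <<'E'
from bench import manip
import cv2,numpy as np
for n,sl in(('top',(205,325,130,330)),('scene',(175,305,190,350))):
    i=manip.get_image(n)['image'][sl[0]:sl[1],sl[2]:sl[3],::-1];cv2.imwrite(f'pics/{n}2.png',cv2.resize(i,None,fx=4,fy=4,interpolation=cv2.INTER_CUBIC))
E
```

```text
clock: 2.78
ee_pos: [0.5399, 0.142, 0.0285]
tcp_rot: [2.438, 1.981, 0.001]
force: [-0.3, -0.4, -0.4]
gripper_width: 0.0005
clock: 4.12
ee_pos: [0.5271, 0.0817, 0.0279]
tcp_rot: [2.438, 1.981, 0.0]
force: [0.5, -0.2, -0.2]
gripper_width: 0.0005
```

View pics/top2.png

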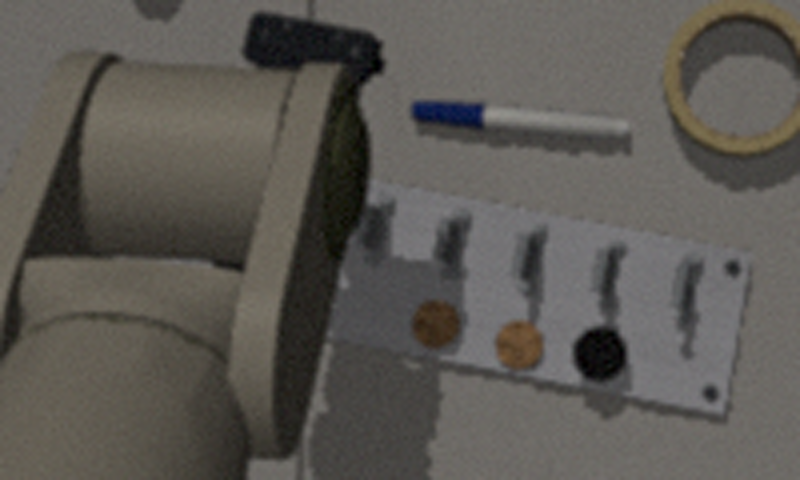

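View pics/scene2.png

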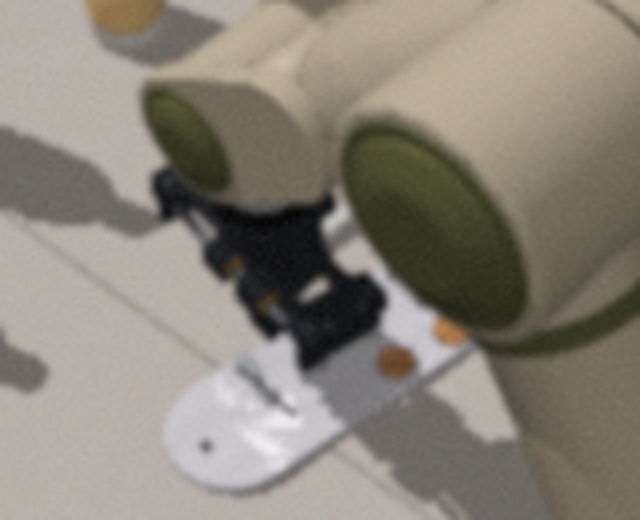

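```bash
python3 - <<'E'
import cv2
a=cv2.imread('pics/scene1.png')[320:500,150:420];b=cv2.imread('pics/scene2.png')[320:500,150:420]
o=cv2.resize(cv2.hconcat([a,b]),(800,270),interpolation=cv2.INTER_CUBIC);cv2.imwrite('pics/cmp.png',cv2.convertScaleAbs(o,alpha=1.3))
E
```

```text
(no output)
```

View pics/cmp.png

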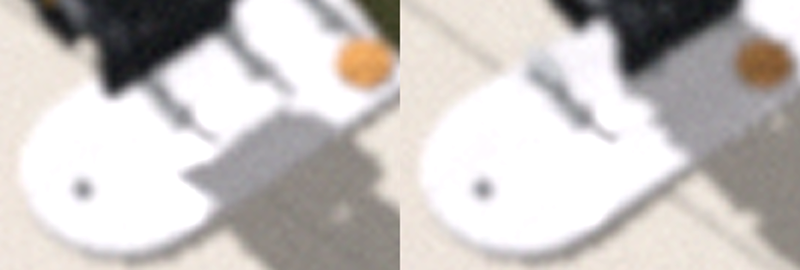

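```bash
python3 - <<'E'
from h import *
import cv2
a=cv2.imread('pics/scene2.png');a=cv2.resize(a[300:500,150:420],None,fx=3,fy=3,interpolation=cv2.INTER_CUBIC)
b=cv2.imread('pics/scene0.png');b=b[175:305,190:350];b=cv2.resize(b,None,fx=4,fy=4,interpolation=cv2.INTER_CUBIC);b=cv2.resize(b[300:500,150:420],None,fx=3,fy=3,interpolation=cv2.INTER_CUBIC)
cv2.imwrite('pics/b0.png',b)
cc=a.copy()
def px(P): q=proj(S,np.array(P))+[2,1];return (((q-[190,175]+.5)*4-.5)-[150,300])*3
c,s=np.cos(-.206),np.sin(-.206);o=np.array([.50465,-.02228])
w=lambda A,B,z:np.append(o+[c*A-s*B,s*A+c*B],z)
for th,col in((0,(0,255,0)),(1.72,(0,0,255))):
    L=th-.2;y=.12-.032*np.sin(L);z=.0125+.032*np.cos(L)
    cv2.polylines(cc,[np.int32([px(w(-.013,.12,.0125)),px(w(-.013,y,z)),px(w(.013,y,z)),px(w(.013,.12,.0125))])],True,col,1)
cv2.circle(cc,tuple(np.int32(px([.5271,.0817,.028]))),4,(255,0,255),-1)
cv2.imwrite('pics/a2.png',cc[:600,:800])
cv2.imwrite('pics/cmp2.png',cv2.resize(cv2.vconcat([a[:,:600],b[:,:600]]),(450,900))[:, :])
x=cv2.hconcat([a[150:500,:500],b[150:500,:500]]);cv2.imwrite('pics/cmp2.png',cv2.resize(x,(800,280)))
E
```

```text
(no output)
```

View pics/a2.png

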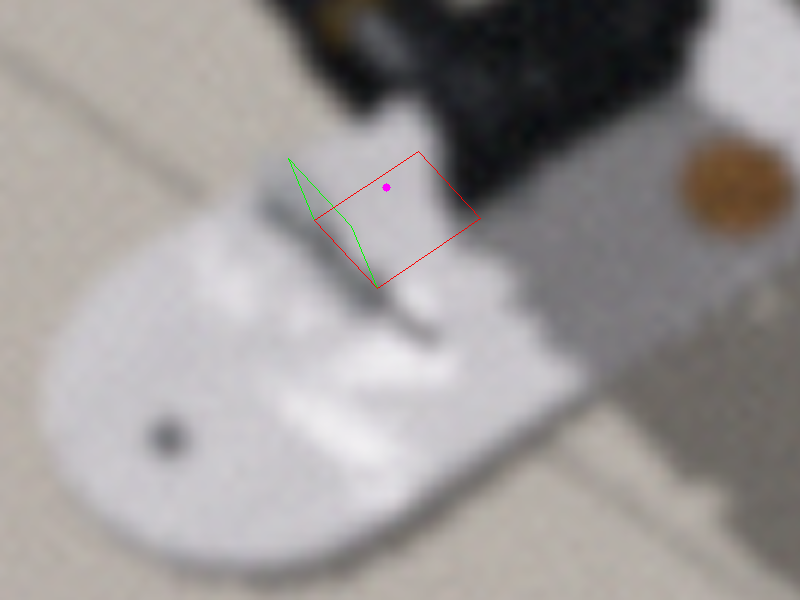

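View pics/cmp2.png

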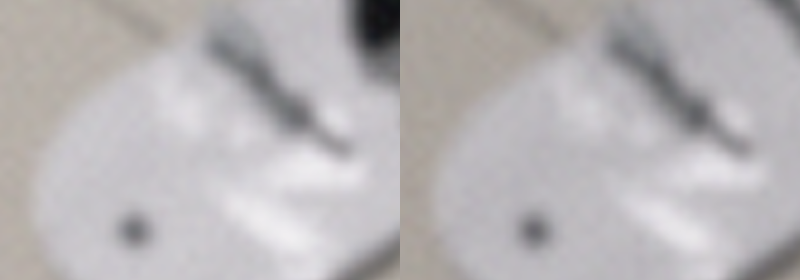

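```bash
python3 - <<'E'
from h import *
from bench import manip
import cv2
s=manip.get_state();R=cv2.Rodrigues(s['tcp_rot'])[0];p=s['ee_pos'];print(p)
for n,C,sl in(('top',T,(205,325,130,330)),('scene',S,(175,305,190,350))):
    a=cv2.imread(f'pics/{n}2.png')
    def px(l): return np.int32((proj(C,p+R@np.array(l))-[sl[2],sl[0]]+.5)*4-.5)
    for hx,hy,z,col in((.009,.0175,0,(0,255,0)),(.009,.0175,-.064,(0,255,0)),(.0375,.0935,-.064,(0,0,255)),(.0935,.0375,-.064,(255,0,0))):
        cv2.polylines(a,[np.array([px((u*hx,v*hy,z)) for u,v in((1,1),(1,-1),(-1,-1),(-1,1))])],True,col,1)
    cv2.imwrite(f'pics/{n}2o.png',a)
E
```

```text
[0.52705225 0.08202585 0.02783055]
```

View pics/scene2o.png

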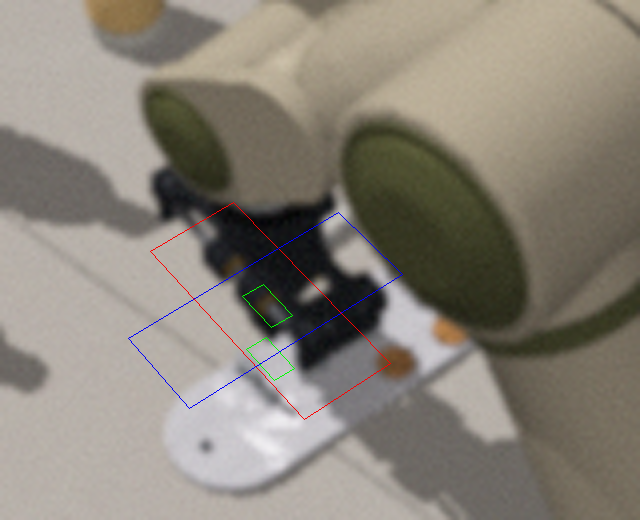

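View pics/top2o.png

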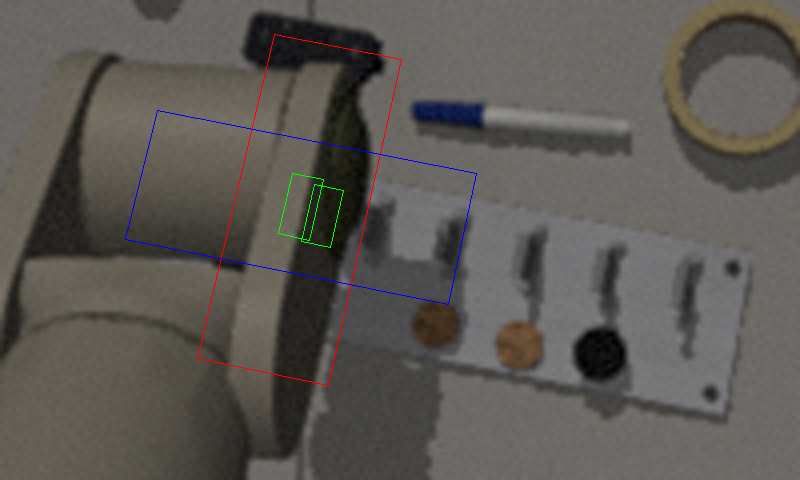

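```bash
python3 - <<'E'
from bench import manip
import cv2,numpy as np
s=manip.get_state();print(s['clock'],s['qpos'],s['ee_pos'])
i=manip.get_image('scene')['image'];cv2.imwrite('pics/scene3full.png',i[:,:,::-1])
i=i[210:280,220:300,::-1];i=cv2.resize(i,(800,700),interpolation=cv2.INTER_CUBIC)[:600]
cv2.imwrite('pics/scene3.png',np.uint8(255*(i/255.)**.5))
E
```

```text
4.2167 [-6.54319354e-02  5.30300413e-01  1.66921127e+00  5.07220808e-05
  9.42034155e-01  1.40467245e-01] [0.52705225 0.08202585 0.02783055]
```

View pics/scene3.png

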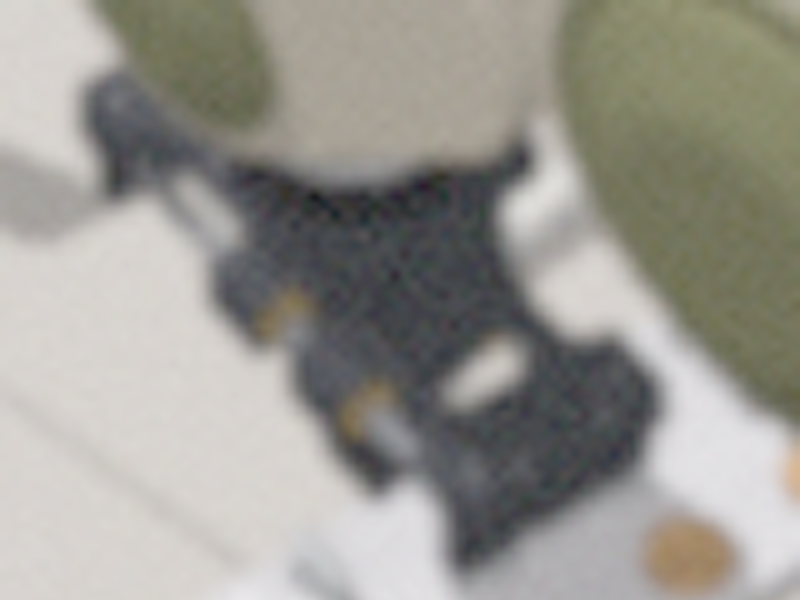

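The pictures show flap 1 still standing and no fingertip at the reported TCP, so something disagrees. I'll back off upward and look at the hand in clear view.

```bash
python3 -m crank '[{"travel":[0,0,3],"dr":[0,0,0]},{"travel":[0,0,6],"dr":[0,0,0]},{"travel":[0,2,8],"dr":[0,0,0]},{"travel":[0,6,8],"dr":[0,0,0]},{"travel":[0,10,8],"dr":[0,0,0]},{"travel":[0,14,8],"dr":[0,0,0]},{"travel":[0,18,8],"dr":[0,0,0]},{"travel":[0,18,8],"dr":[0,0,0]},{"travel":[0,18,8],"dr":[0,0,0]}]'
python3 - <<'E'
from h import *
from bench import manip
import cv2
s=manip.get_state();R=cv2.Rodrigues(s['tcp_rot'])[0];p=s['ee_pos'];print(p,s['gripper_width'])
for n,C in(('scene',S),('top',T)):
    a=np.ascontiguousarray(manip.get_image(n)['image'][:,:,::-1]);cv2.imwrite(f'pics/{n}4full.png',a)
    q=np.int32(proj(C,p));x0,y0=max(q[0]-80,0),max(q[1]-90,0)
    a=np.uint8(255*(a/255.)**.6)[y0:y0+120,x0:x0+160];a=cv2.resize(a,None,fx=5,fy=5,interpolation=cv2.INTER_CUBIC)
    def px(l): return np.int32((proj(C,p+R@np.array(l))-[x0,y0]+.5)*5-.5)
    for hx,hy,z,col in((.009,.0175,0,(0,255,0)),(.009,.0175,-.064,(0,255,0)),(.0375,.0935,-.064,(0,0,255))):
        cv2.polylines(a,[np.array([px((u*hx,v*hy,z)) for u,v in((1,1),(1,-1),(-1,-1),(-1,1))])],True,col,1)
    cv2.imwrite(f'pics/{n}4.png',a)
E
```

```text
clock: 5.02
ee_pos: [0.5264, 0.2637, 0.1075]
tcp_rot: [-2.435, -1.985, 0.001]
force: [-1.0, -0.4, -0.0]
gripper_width: 0.0005
[0.52639852 0.26370371 0.10746174] 0.0005030492651296492
```

View pics/scene4.png

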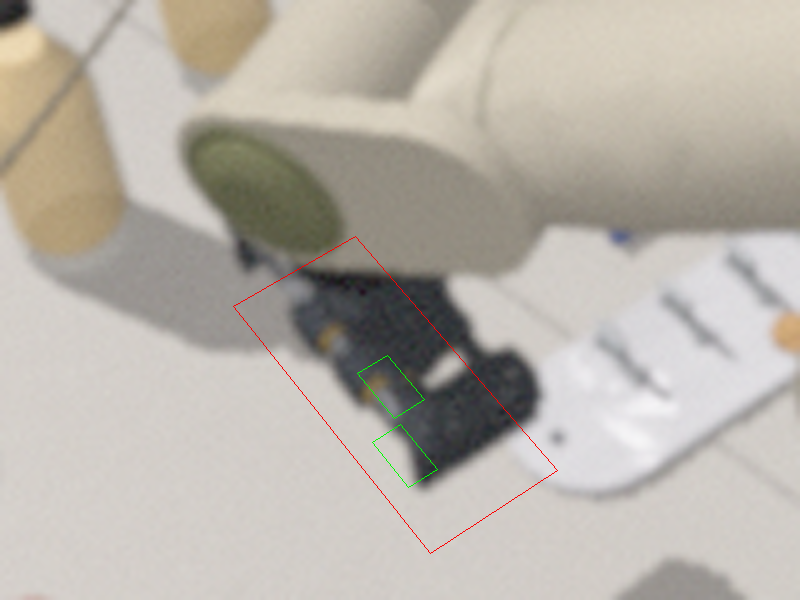

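View pics/top4.png

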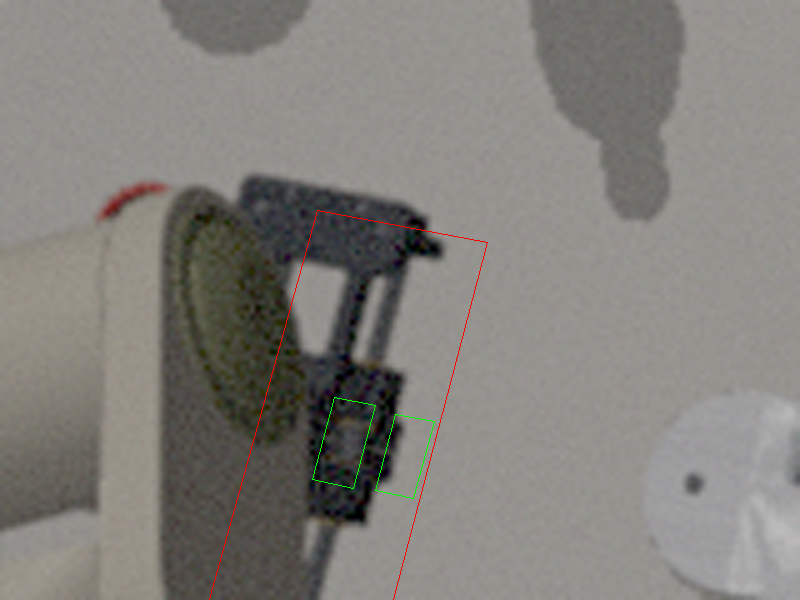

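View pics/scene4full.png

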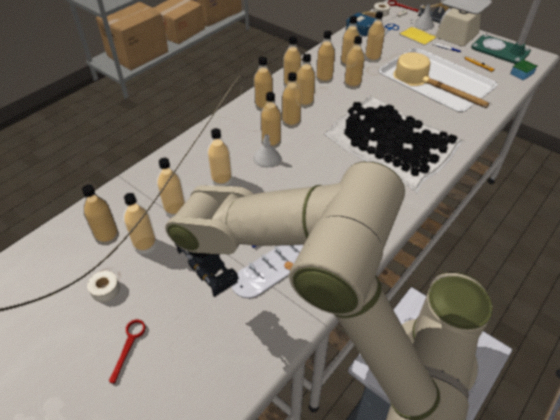

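```bash
python3 -m crank '[{"travel":[0,0,-2],"dr":[0,0,0]},{"travel":[0,0,-4],"dr":[0,0,0]},{"travel":[0,0,-6],"dr":[0,0,0]},{"travel":[0,0,-7.5],"dr":[0,0,0]},{"travel":[0,0,-8],"dr":[0,0,0]},{"travel":[0,0,-8],"dr":[0,0,0]},{"travel":[0,0,-8],"dr":[0,0,0]}]'
cat > look.py <<'E'
from h import *
from bench import manip
import cv2,sys
k=sys.argv[1]
s=manip.get_state();R=cv2.Rodrigues(s['tcp_rot'])[0];p=s['ee_pos'];print(s['clock'],p,s['force'],R[:,2])
for n,C in(('scene',S),('top',T)):
    a=np.ascontiguousarray(manip.get_image(n)['image'][:,:,::-1])
    q=np.int32(proj(C,p));x0,y0=max(q[0]-80,0),max(q[1]-75,0)
    a=np.uint8(255*(a/255.)**.5)[y0:y0+120,x0:x0+160];a=cv2.resize(a,None,fx=5,fy=5,interpolation=cv2.INTER_CUBIC)
    def px(l): return np.int32((proj(C,p+R@np.array(l))-[x0,y0]+.5)*5-.5)
    cv2.circle(a,tuple(int(v) for v in px((0,0,0))),4,(0,255,0),-1)
    cv2.circle(a,tuple(int(v) for v in px((0,0,-.064))),4,(0,0,255),-1)
    cv2.imwrite(f'pics/{n}_{k}.png',a)
E
python3 look.py 5
```

```text
clock: 5.7
ee_pos: [0.5276, 0.2613, 0.0286]
tcp_rot: [2.439, 1.98, 0.001]
force: [-0.6, 0.4, 0.4]
gripper_width: 0.0007
5.7 [0.52762202 0.26130219 0.02861367] [-0.55447911  0.44329802  0.37475863] [ 8.49129172e-04  1.73607394e-04 -9.99999624e-01]
```

View pics/scene_5.png

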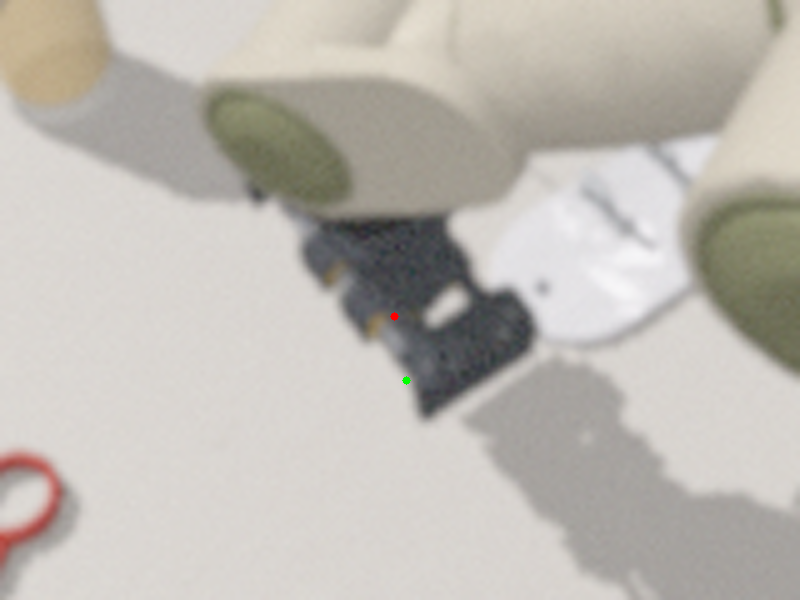

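View pics/top_5.png

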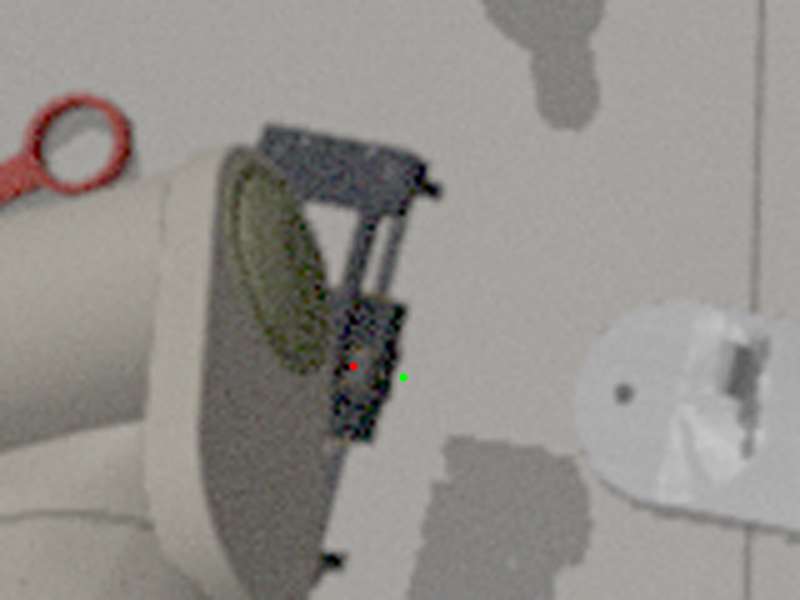

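```bash
python3 -m crank '[{"travel":[0,0,-0.5],"dr":[0,0,0]},{"travel":[0,0,-1],"dr":[0,0,0]},{"travel":[0,0,-1.5],"dr":[0,0,0]},{"travel":[0,0,-2],"dr":[0,0,0]},{"travel":[0,0,-2.3],"dr":[0,0,0]},{"travel":[0,0,-2.3],"dr":[0,0,0]},{"travel":[0,0,-2.3],"dr":[0,0,0]}]'
python3 look.py 6
python3 - <<'E'
from h import *
# light from flap1 shadow in top0 ; shadow corners of hand
c=np.array([ray(T,tc(203,175),.0439)[:2],ray(T,tc(205,226),.008)[:2]]);print(c,(c[1]-c[0])/.0359)
E
```

```text
clock: 6.38
ee_pos: [0.527, 0.262, 0.0046]
tcp_rot: [-2.438, -1.981, 0.0]
force: [0.2, -0.2, -0.0]
gripper_width: 0.0006
6.3833 [0.52697684 0.26195334 0.0046472 ] [ 0.21491413 -0.24831966 -0.04005782] [-2.98690148e-04 -6.15484462e-05 -9.99999953e-01]
[[0.51424427 0.09172372]
 [0.48925007 0.09719675]] [-0.69621727  0.1524522 ]
```

View pics/scene_6.png

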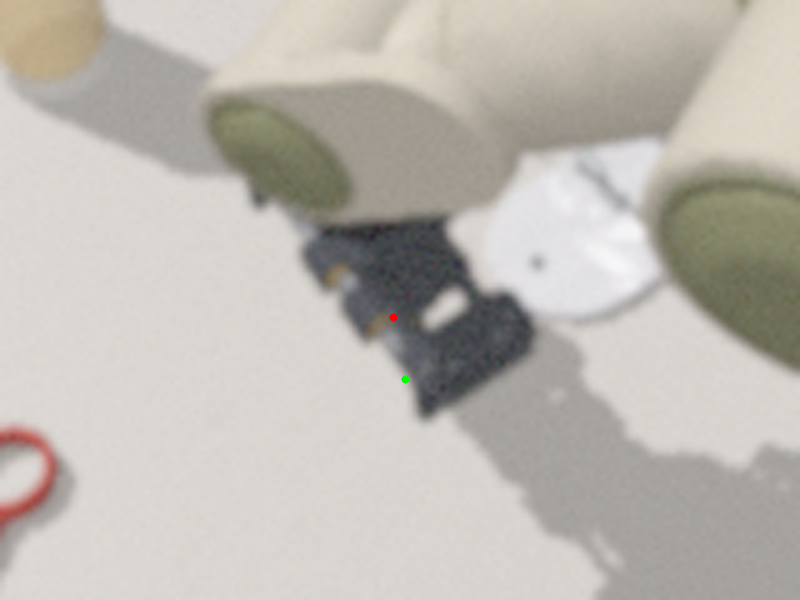

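View pics/top_6.png

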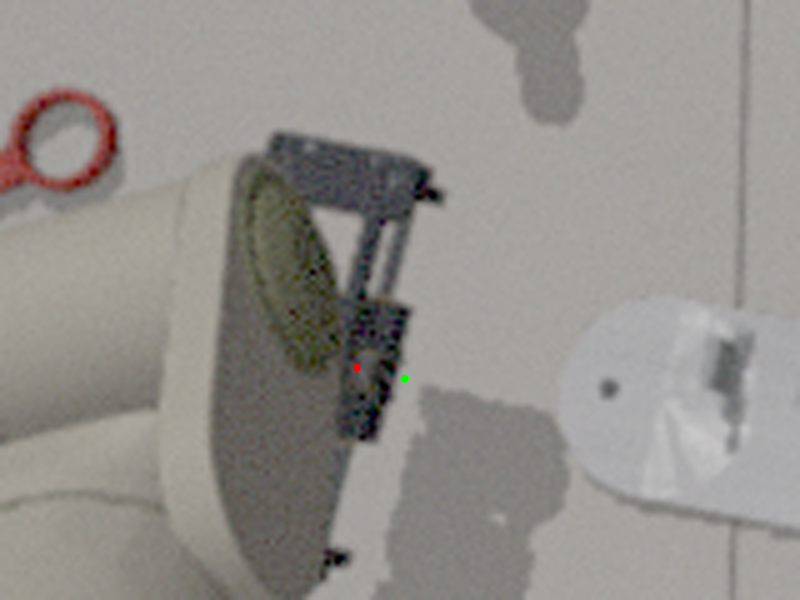

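```bash
python3 -m crank '[{"travel":[0,0,-0.2],"dr":[0,0,0]},{"travel":[0,0,-0.4],"dr":[0,0,0]},{"travel":[0,0,-0.5],"dr":[0,0,0]},{"travel":[0,0,-0.6],"dr":[0,0,0]},{"travel":[0,0,-0.6],"dr":[0,0,0]}]'; python3 -m crank '[{"travel":[0,0,-0.1],"dr":[0,0,0]},{"travel":[0,0,-0.2],"dr":[0,0,0]},{"travel":[0,0,-0.3],"dr":[0,0,0]},{"travel":[0,0,-0.3],"dr":[0,0,0]}]'
```

```text
clock: 6.9
ee_pos: [0.5269, 0.2619, -0.0014]
tcp_rot: [-2.438, -1.981, 0.001]
force: [0.9, -0.8, -0.0]
gripper_width: 0.0004
clock: 7.23
ee_pos: [0.5269, 0.2619, -0.0044]
tcp_rot: [-2.438, -1.981, 0.0]
force: [0.5, 0.5, -0.6]
gripper_width: 0.0003
```

ee_pos reads below the table with no contact, so the reported tip height is biased. I'll keep going down carefully to find the true offset.

```bash
python3 -m crank '[{"travel":[0,0,-0.3],"dr":[0,0,0]},{"travel":[0,0,-0.6],"dr":[0,0,0]},{"travel":[0,0,-0.9],"dr":[0,0,0]},{"travel":[0,0,-1.2],"dr":[0,0,0]},{"travel":[0,0,-1.4],"dr":[0,0,0]},{"travel":[0,0,-1.5],"dr":[0,0,0]},{"travel":[0,0,-1.5],"dr":[0,0,0]}]'; python3 look.py 7; python3 - <<'E'
import cv2
a=cv2.imread('pics/scene_7.png')[100:500,200:650];cv2.imwrite('pics/s7.png',cv2.resize(a,None,fx=1.4,fy=1.4))
E
```

```text
clock: 7.82
ee_pos: [0.5269, 0.2619, -0.0195]
tcp_rot: [-2.438, -1.981, 0.001]
force: [0.4, -0.1, 0.5]
gripper_width: 0.0003
7.8167 [ 0.52689227  0.26188376 -0.01948906] [ 0.4099642  -0.12231627  0.51800012] [-4.54329877e-04 -1.33319424e-04 -9.99999888e-01]
```

View pics/s7.png

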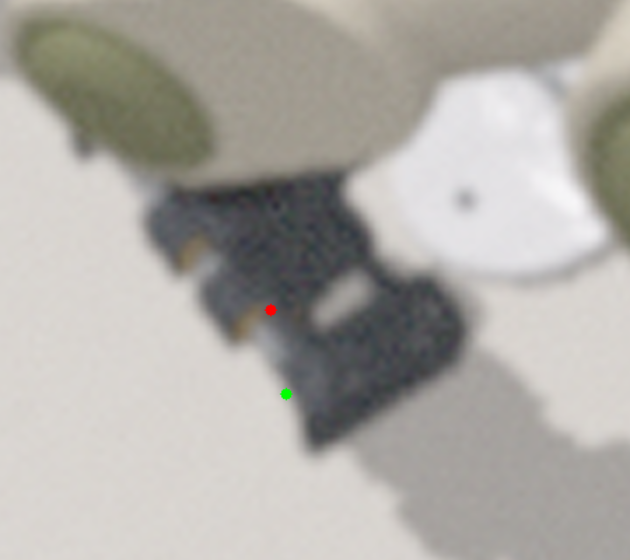

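View pics/top_7.png

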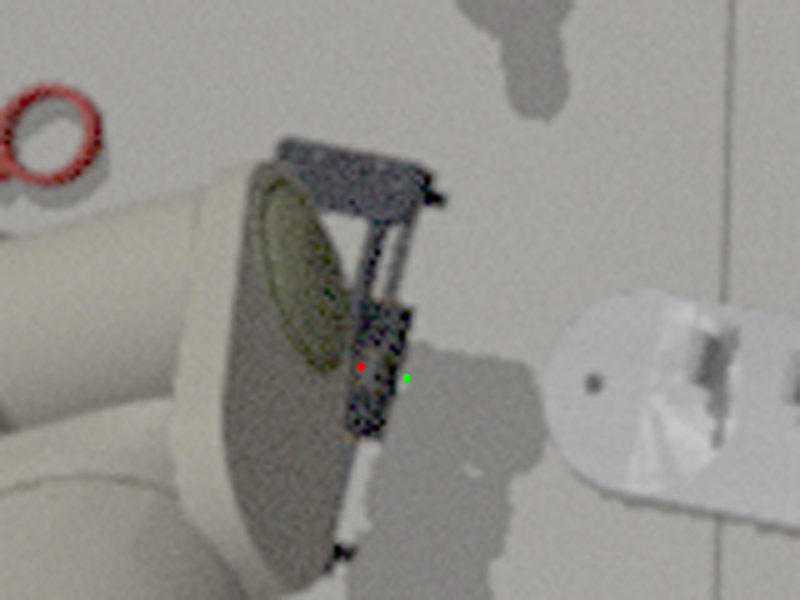

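```bash
python3 -m crank '[{"travel":[0,0,-0.15],"dr":[0,0,0]},{"travel":[0,0,-0.3],"dr":[0,0,0]},{"travel":[0,0,-0.4],"dr":[0,0,0]},{"travel":[0,0,-0.4],"dr":[0,0,0]}]'|egrep 'ee|^force'; python3 -m crank '[{"travel":[0,0,-0.1],"dr":[0,0,0]},{"travel":[0,0,-0.2],"dr":[0,0,0]},{"travel":[0,0,-0.3],"dr":[0,0,0]},{"travel":[0,0,-0.3],"dr":[0,0,0]}]'|egrep 'ee|^force'
```

```text
ee_pos: [0.5269, 0.2619, -0.0235]
force: [0.2, 0.3, 0.3]
ee_pos: [0.5269, 0.2619, -0.0264]
force: [0.1, 0.2, -0.2]
```

```bash
python3 -m crank '[{"travel":[0,0,-0.1],"dr":[0,0,0]},{"travel":[0,0,-0.2],"dr":[0,0,0]},{"travel":[0,0,-0.3],"dr":[0,0,0]},{"travel":[0,0,-0.3],"dr":[0,0,0]}]'|egrep 'ee|^force'
```

```text
ee_pos: [0.5269, 0.2619, -0.0294]
force: [0.2, -1.0, 1.1]
```

```bash
python3 -m crank '[{"travel":[0,0,-0.1],"dr":[0,0,0]},{"travel":[0,0,-0.1],"dr":[0,0,0]}]'|egrep 'clo|ee|^force'; python3 -m crank '[{"travel":[0,0,-0.1],"dr":[0,0,0]},{"travel":[0,0,-0.2],"dr":[0,0,0]},{"travel":[0,0,-0.2],"dr":[0,0,0]}]'|egrep 'clo|ee|^force'
```

```text
clock: 9.08
ee_pos: [0.5269, 0.2619, -0.0304]
force: [-0.3, 0.3, 0.3]
clock: 9.33
ee_pos: [0.5269, 0.2619, -0.0324]
force: [-0.6, 0.1, -0.2]
```

```bash
python3 -m crank '[{"travel":[0,0,-0.1],"dr":[0,0,0]},{"travel":[0,0,-0.2],"dr":[0,0,0]},{"travel":[0,0,-0.2],"dr":[0,0,0]}]'|egrep 'clo|ee|^force'
```

```text
clock: 9.58
ee_pos: [0.5269, 0.2619, -0.0344]
force: [0.6, 0.1, -0.6]
```

```bash
python3 look.py 8; python3 - <<'E'
import cv2
a=cv2.imread('pics/scene_8.png')[100:500,200:650];cv2.imwrite('pics/s8.png',cv2.resize(a,None,fx=1.4,fy=1.4))
E
```

```text
9.5833 [ 0.52690554  0.2618989  -0.03441613] [ 0.56378222  0.09259859 -0.63617157] [-3.35361721e-04 -1.05505215e-04 -9.99999938e-01]
```

View pics/s8.png

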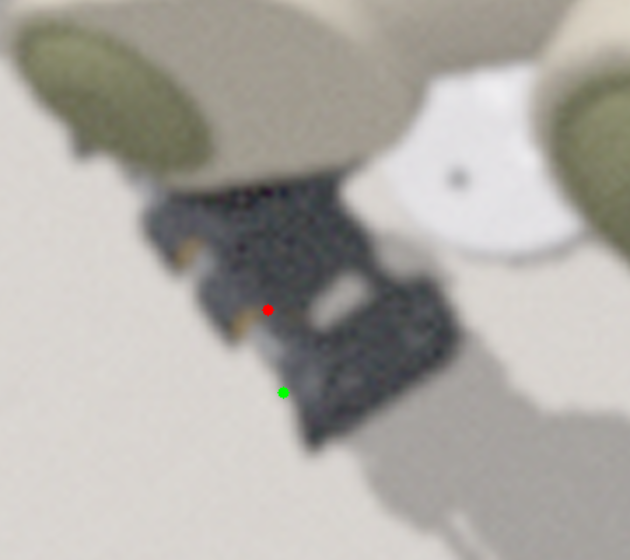

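View pics/top_8.png

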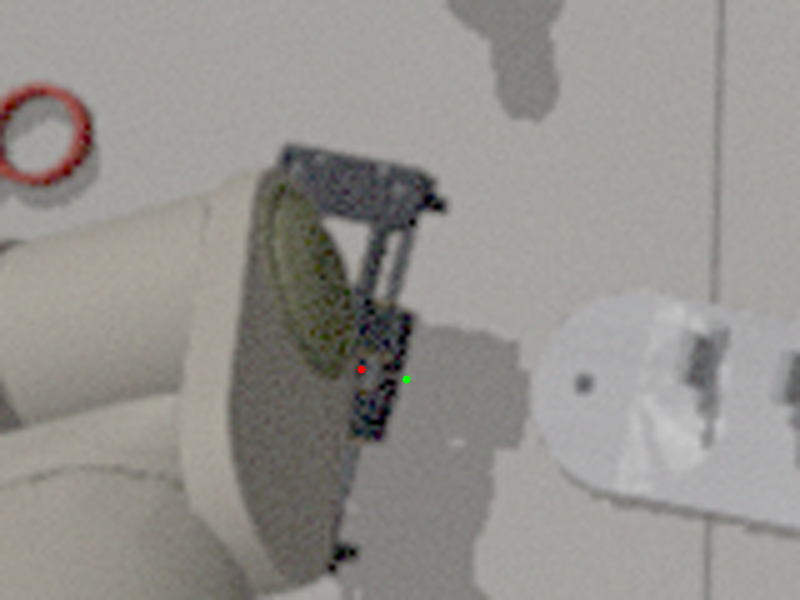

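```bash
python3 -m crank '[{"travel":[0,0,-0.1],"dr":[0,0,0]},{"travel":[0,0,-0.2],"dr":[0,0,0]},{"travel":[0,0,-0.2],"dr":[0,0,0]}]'|egrep 'clo|ee|^force'; 
```

```text
clock: 9.93
ee_pos: [0.5269, 0.2619, -0.0364]
force: [-0.6, 0.5, 0.2]
```

```bash
python3 -m crank '[{"travel":[0,0,-0.1],"dr":[0,0,0]},{"travel":[0,0,-0.2],"dr":[0,0,0]},{"travel":[0,0,-0.2],"dr":[0,0,0]}]'|egrep 'clo|ee|^force'; 
```

```text
clock: 10.18
ee_pos: [0.527, 0.2619, -0.0384]
force: [0.5, -0.2, 0.1]
```

```bash
python3 -m crank '[{"travel":[0,0,-0.1],"dr":[0,0,0]},{"travel":[0,0,-0.2],"dr":[0,0,0]},{"travel":[0,0,-0.2],"dr":[0,0,0]}]'|egrep 'clo|ee|^force'; 
```

```text
clock: 10.43
ee_pos: [0.5271, 0.2619, -0.0385]
force: [-7.2, -2.4, 16.8]
```

Table contact came at ee z = -0.0385, so the true tip height is about ee_z + 38.5 mm. I'll lift off and check the lateral offset.

```bash
python3 -m crank '[{"travel":[0,0,1],"dr":[0,0,0]},{"travel":[0,0,2.5],"dr":[0,0,0]},{"travel":[0,0,4],"dr":[0,0,0]},{"travel":[0,0,4],"dr":[0,0,0]}]'|egrep 'clo|ee|^force'
python3 - <<'E'
from h import *
import cv2
p=np.array([.52690554,.2618989,-.03441613]);jaw=np.array([.98,-.2,0]);
for n,C in(('scene',S),('top',T)):
    a=cv2.imread(f'pics/{n}_8.png');q=np.int32(proj(C,p));x0,y0=max(q[0]-80,0),max(q[1]-75,0)
    row=np.array([.2,.98,0])
    def px(u,v,z): return np.int32((proj(C,p+u*row+v*jaw+[0,0,z+.0385])-[x0,y0]+.5)*5-.5)
    for hx,hy,z,col in((.009,.0175,0,(0,255,0)),(.009,.0175,.064,(0,255,255)),(.0375,.0935,.064,(0,0,255))):
        cv2.polylines(a,[np.array([px(u*hx,v*hy,z) for u,v in((1,1),(1,-1),(-1,-1),(-1,1))])],True,col,1)
    cv2.imwrite(f'pics/{n}_8o.png',a)
E
```

```text
clock: 10.77
ee_pos: [0.5287, 0.2624, 0.0026]
force: [0.7, 0.8, 1.0]
```

View pics/scene_8o.png

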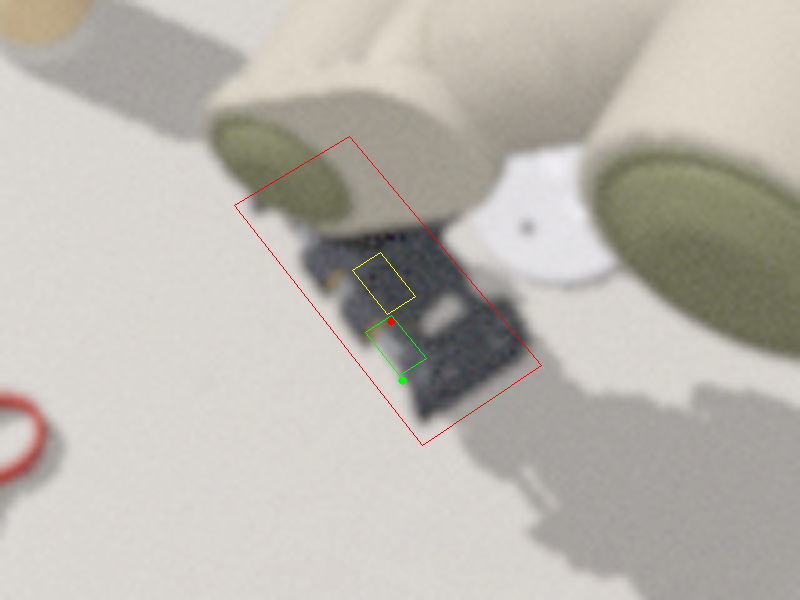

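View pics/top_8o.png

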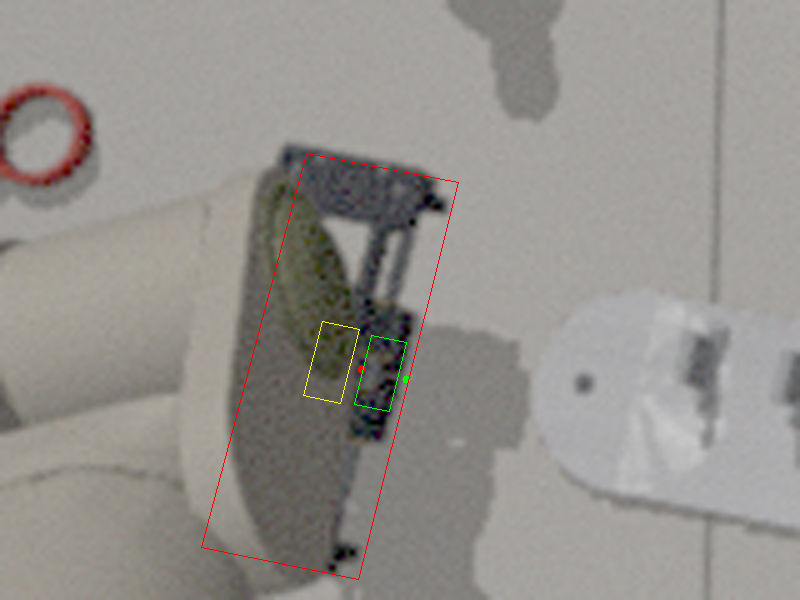

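With the corrected height the projected hand outline matches both pictures. Next: above start_end again, then down to a true tip height of about 30 mm (ee z about -0.0085).

```bash
python3 -m crank '[{"travel":[0,0,3],"dr":[0,0,0]},{"travel":[0.3,-3,3],"dr":[0,0,0]},{"travel":[0.7,-6,3],"dr":[0,0,0]},{"travel":[1,-9,3],"dr":[0,0,0]},{"travel":[1.25,-12,3],"dr":[0,0,0]},{"travel":[1.25,-12,3],"dr":[0,0,0]},{"travel":[1.25,-12,2],"dr":[0,0,0]},{"travel":[1.25,-12,0.5],"dr":[0,0,0]},{"travel":[1.25,-12,-0.5],"dr":[0,0,0]},{"travel":[1.25,-12,-0.8],"dr":[0,0,0]},{"travel":[1.25,-12,-0.8],"dr":[0,0,0]}]'
python3 look.py 9
```

```text
clock: 11.68
ee_pos: [0.5387, 0.1427, -0.0095]
tcp_rot: [-2.436, -1.982, 0.003]
force: [0.3, -0.8, 0.6]
gripper_width: 0.0008
11.6833 [ 0.53870006  0.14265121 -0.00948095] [ 0.31865581 -0.79696304  0.6109254 ] [-2.26605144e-03 -4.80590912e-05 -9.99997431e-01]
```

View pics/scene_9.png

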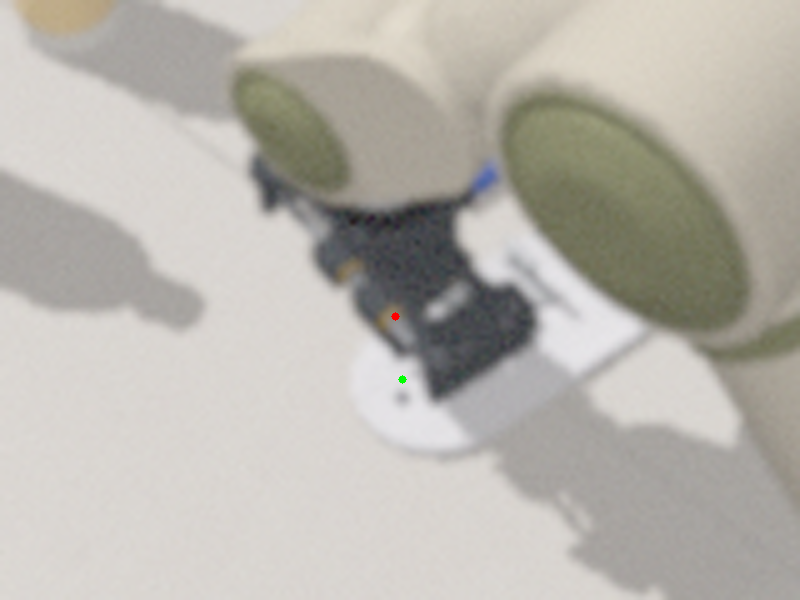

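View pics/top_9.png

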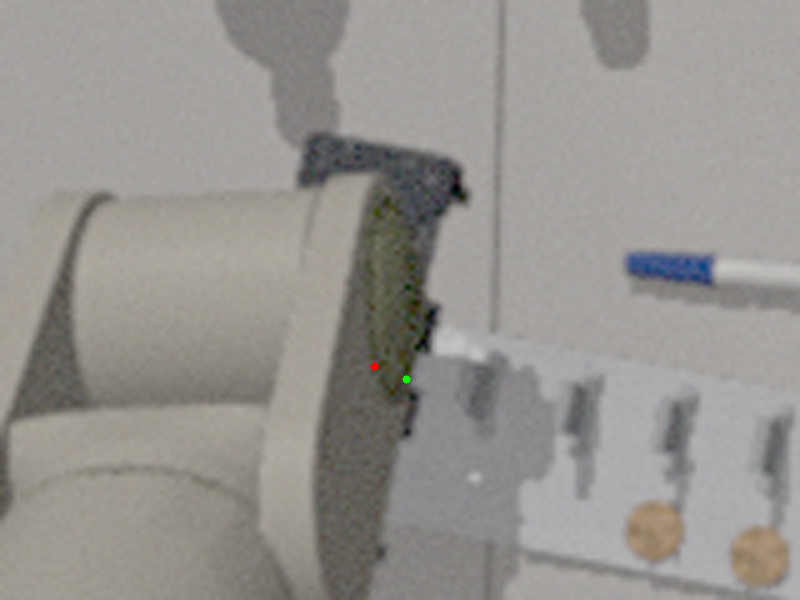

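```bash
python3 -m crank '[{"travel":[-0.1,-0.5,0],"dr":[0,0,0]},{"travel":[-0.2,-1,0],"dr":[0,0,0]},{"travel":[-0.3,-1.5,0],"dr":[0,0,0]},{"travel":[-0.4,-2,0],"dr":[0,0,0]},{"travel":[-0.5,-2.4,0],"dr":[0,0,0]},{"travel":[-0.6,-2.8,0],"dr":[0,0,0]},{"travel":[-0.7,-3.2,0],"dr":[0,0,0]}]'|egrep 'clo|ee|^force'; python3 -m crank '[{"travel":[-0.1,-0.4,0],"dr":[0,0,0]},{"travel":[-0.2,-0.8,0],"dr":[0,0,0]},{"travel":[-0.25,-1.2,0],"dr":[0,0,0]},{"travel":[-0.3,-1.6,0],"dr":[0,0,0]},{"travel":[-0.4,-2,0],"dr":[0,0,0]},{"travel":[-0.5,-2.4,0],"dr":[0,0,0]},{"travel":[-0.55,-2.7,0],"dr":[0,0,0]},{"travel":[-0.55,-2.7,0],"dr":[0,0,0]}]'|egrep 'clo|ee|^force'
python3 look.py 10
```

```text
clock: 12.37
ee_pos: [0.5325, 0.1094, -0.0081]
force: [-0.4, -0.9, -0.7]
clock: 13.03
ee_pos: [0.527, 0.0824, -0.0082]
force: [0.2, 0.2, -0.3]
13.0333 [ 0.52695771  0.08237406 -0.0081838 ] [ 0.21234139  0.15299142 -0.26807126] [-7.18119137e-05 -6.04292274e-05 -9.99999996e-01]
```

View pics/scene_10.png

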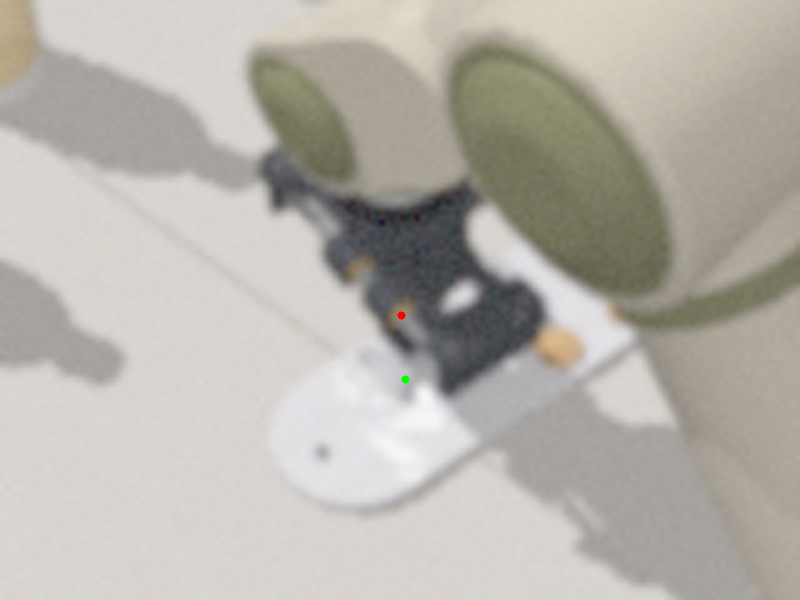

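View pics/top_10.png

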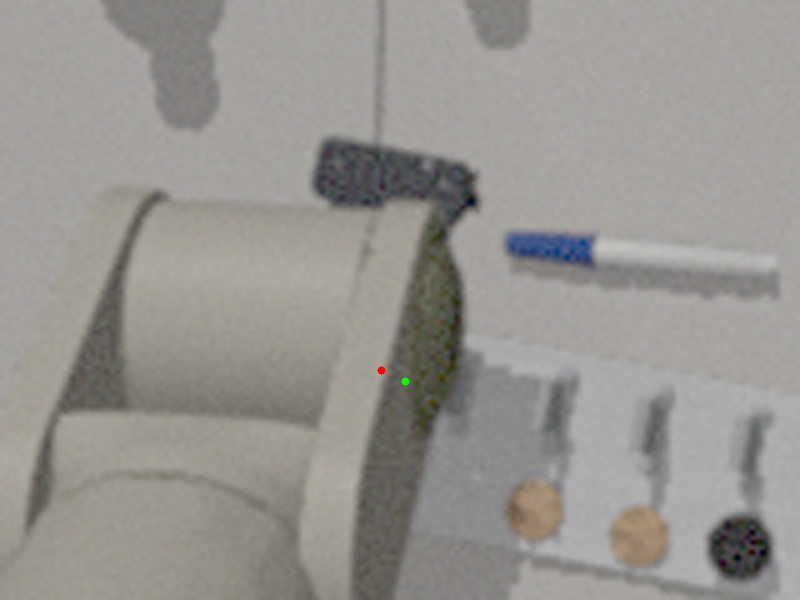

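Flap 1 now lies down, visible as a flat plate at scene px (390,370) of the crop. I continue over flaps 2 and 3 at about 5 cm/s.

```bash
python3 -m crank '[{"travel":[-0.1,-0.4,0],"dr":[0,0,0]},{"travel":[-0.2,-0.8,0],"dr":[0,0,0]},{"travel":[-0.25,-1.2,0],"dr":[0,0,0]},{"travel":[-0.3,-1.6,0],"dr":[0,0,0]},{"travel":[-0.4,-2,0],"dr":[0,0,0]},{"travel":[-0.5,-2.4,0],"dr":[0,0,0]},{"travel":[-0.6,-2.8,0],"dr":[0,0,0]},{"travel":[-0.7,-3.2,0],"dr":[0,0,0]},{"travel":[-0.8,-3.6,0],"dr":[0,0,0]},{"travel":[-0.85,-4,0],"dr":[0,0,0]},{"travel":[-0.9,-4.4,0],"dr":[0,0,0]},{"travel":[-1,-4.7,0],"dr":[0,0,0]},{"travel":[-1,-4.7,0],"dr":[0,0,0]}]'|egrep 'clo|ee|^force'; python3 -m crank '[{"travel":[-0.1,-0.4,0],"dr":[0,0,0]},{"travel":[-0.2,-0.8,0],"dr":[0,0,0]},{"travel":[-0.25,-1.2,0],"dr":[0,0,0]},{"travel":[-0.3,-1.6,0],"dr":[0,0,0]},{"travel":[-0.4,-2,0],"dr":[0,0,0]},{"travel":[-0.5,-2.4,0],"dr":[0,0,0]},{"travel":[-0.6,-2.8,0],"dr":[0,0,0]},{"travel":[-0.7,-3.2,0],"dr":[0,0,0]},{"travel":[-0.8,-3.6,0],"dr":[0,0,0]},{"travel":[-0.85,-4,0],"dr":[0,0,0]},{"travel":[-0.9,-4.4,0],"dr":[0,0,0]},{"travel":[-1,-4.7,0],"dr":[0,0,0]},{"travel":[-1,-4.7,0],"dr":[0,0,0]}]'|egrep 'clo|ee|^force'
python3 look.py 11
```

```text
clock: 14.22
ee_pos: [0.5169, 0.0354, -0.0082]
force: [-0.2, 1.0, 0.9]
clock: 15.3
ee_pos: [0.5069, -0.0116, -0.0082]
force: [0.3, 0.2, 1.1]
15.3 [ 0.50691466 -0.0116006  -0.00819872] [0.28856024 0.18139238 1.12418153] [-7.81105091e-05 -3.58595742e-05 -9.99999996e-01]
```

View pics/scene_11.png

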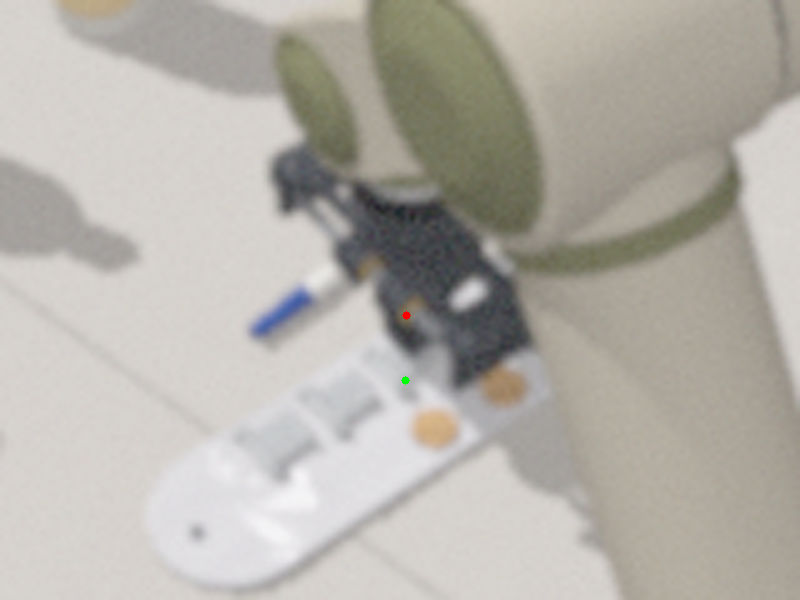

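View pics/top_11.png

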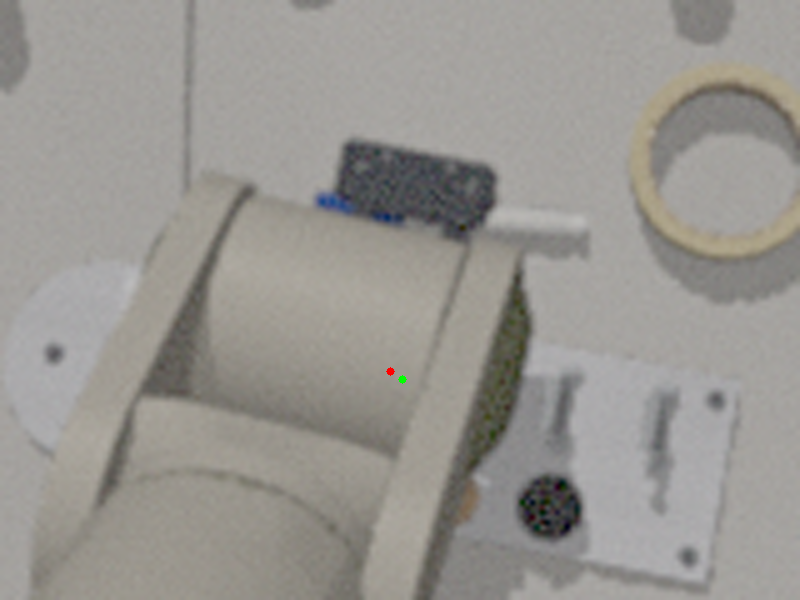

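```bash
python3 -m crank '[{"travel":[-0.1,-0.4,0],"dr":[0,0,0]},{"travel":[-0.2,-0.8,0],"dr":[0,0,0]},{"travel":[-0.25,-1.2,0],"dr":[0,0,0]},{"travel":[-0.3,-1.6,0],"dr":[0,0,0]},{"travel":[-0.4,-2,0],"dr":[0,0,0]},{"travel":[-0.5,-2.4,0],"dr":[0,0,0]},{"travel":[-0.6,-2.8,0],"dr":[0,0,0]},{"travel":[-0.7,-3.2,0],"dr":[0,0,0]},{"travel":[-0.8,-3.6,0],"dr":[0,0,0]},{"travel":[-0.85,-4,0],"dr":[0,0,0]},{"travel":[-0.9,-4.4,0],"dr":[0,0,0]},{"travel":[-1,-4.7,0],"dr":[0,0,0]},{"travel":[-1,-4.7,0],"dr":[0,0,0]}]'|egrep 'clo|ee|^force'; python3 -m crank '[{"travel":[-0.1,-0.4,0],"dr":[0,0,0]},{"travel":[-0.2,-0.8,0],"dr":[0,0,0]},{"travel":[-0.25,-1.2,0],"dr":[0,0,0]},{"travel":[-0.3,-1.6,0],"dr":[0,0,0]},{"travel":[-0.4,-1.9,0],"dr":[0,0,0]},{"travel":[-0.45,-2.2,0],"dr":[0,0,0]},{"travel":[-0.5,-2.5,0],"dr":[0,0,0]},{"travel":[-0.55,-2.7,0],"dr":[0,0,0]},{"travel":[-0.6,-2.9,0],"dr":[0,0,0]},{"travel":[-0.65,-3.1,0],"dr":[0,0,0]},{"travel":[-0.7,-3.3,0],"dr":[0,0,0]},{"travel":[-0.75,-3.5,0],"dr":[0,0,0]},{"travel":[-0.8,-3.7,0],"dr":[0,0,0]},{"travel":[-0.8,-3.9,0],"dr":[0,0,0]},{"travel":[-0.85,-4.1,0],"dr":[0,0,0]},{"travel":[-0.9,-4.3,0],"dr":[0,0,0]},{"travel":[-0.9,-4.5,0],"dr":[0,0,0]},{"travel":[-0.9,-4.5,0],"dr":[0,0,0]}]'|egrep 'clo|ee|^force'
python3 look.py 12
```

```text
clock: 16.48
ee_pos: [0.4969, -0.0586, -0.0082]
force: [-0.6, 0.6, 0.1]
clock: 17.98
ee_pos: [0.4881, -0.1034, -0.0082]
force: [-0.1, -0.4, 0.7]
17.9833 [ 0.488051   -0.10341362 -0.00817126] [-0.13444004 -0.42992765  0.72698342] [ 8.62982850e-05 -8.41740440e-05 -9.99999993e-01]
```

View pics/scene_12.png

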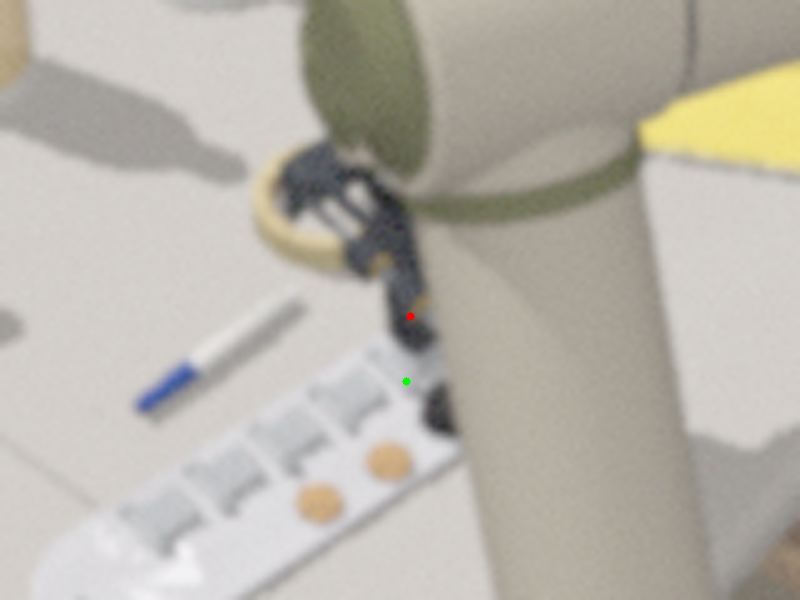

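View pics/top_12.png

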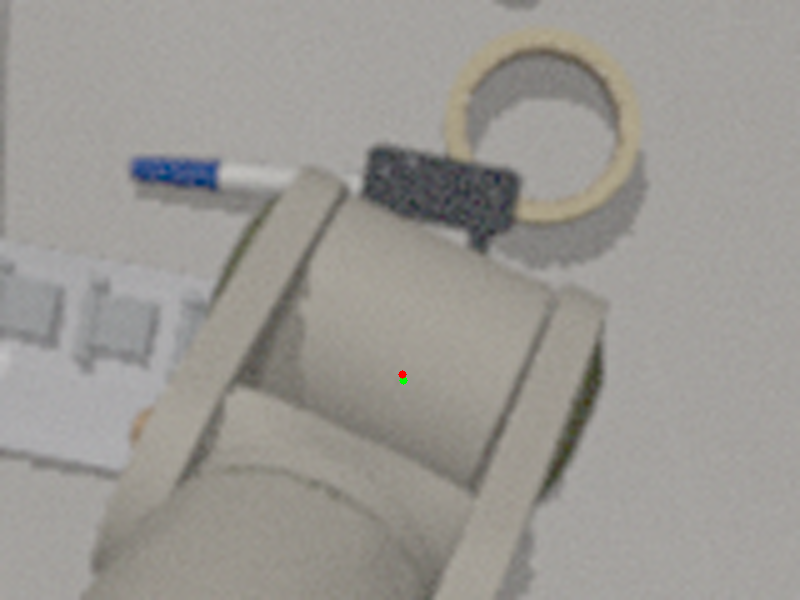

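Flaps 1–4 are laid and 5 appears to be. I'll retract straight up, then move back to the left so that flap 6 can be seen.

```bash
python3 -m crank '[{"travel":[0,0,1],"dr":[0,0,0]},{"travel":[0,0,3],"dr":[0,0,0]},{"travel":[0,0,6],"dr":[0,0,0]},{"travel":[0,0,9],"dr":[0,0,0]},{"travel":[0,0,12],"dr":[0,0,0]},{"travel":[0,0,15],"dr":[0,0,0]},{"travel":[0,4,16],"dr":[0,0,0]},{"travel":[0,8,16],"dr":[0,0,0]},{"travel":[0,12,16],"dr":[0,0,0]},{"travel":[0,16,16],"dr":[0,0,0]},{"travel":[0,20,16],"dr":[0,0,0]},{"travel":[0,24,16],"dr":[0,0,0]},{"travel":[0,28,16],"dr":[0,0,0]},{"travel":[0,32,16],"dr":[0,0,0]},{"travel":[0,36,16],"dr":[0,0,0]},{"travel":[0,36,16],"dr":[0,0,0]},{"travel":[0,36,16],"dr":[0,0,0]}]'
python3 - <<'E'
from bench import manip
import cv2
for n in('top','scene'):
    i=manip.get_image(n)['image'][:,:,::-1];cv2.imwrite(f'pics/{n}13full.png',i)
    sl=(225,325,160,330) if n=='top' else (215,305,220,350)
    cv2.imwrite(f'pics/{n}13.png',cv2.resize(i[sl[0]:sl[1],sl[2]:sl[3]],None,fx=4.5,fy=4.5,interpolation=cv2.INTER_CUBIC))
E
```

```text
clock: 19.5
ee_pos: [0.4874, 0.2585, 0.1522]
tcp_rot: [2.435, 1.985, 0.0]
force: [-0.7, -0.5, -0.0]
gripper_width: 0.0005
```

View pics/top13.png

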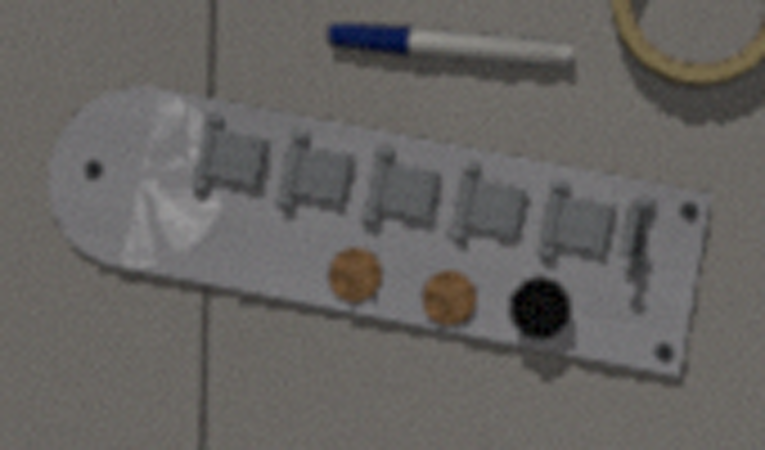

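View pics/scene13full.png

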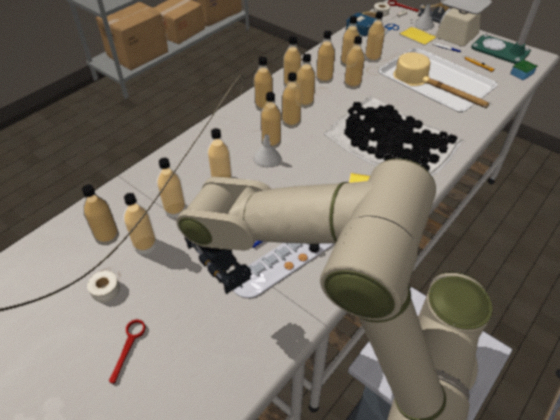

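Flaps 1–5 lie flat. Flap 6 still stands at crop px (640,255), and the cap is at (540,307), where it was before. The hand is clear, so I'm handing in.

```bash
python3 -c "
from bench import manip
print(manip.hand_in(), manip.get_state()['clock'])"
```

```text
the job is handed in; nothing more can be done
the job is handed in; nothing more can be done
```

I swept the closed fingertips along the row from the half-round end and laid flaps 1 to 5 down one after another. The cap lies beside flap 5, so flap 6 was left standing. The job was handed in at about 20 s, and no verdict was given.

**Last checks:** the top picture shows flaps 1–5 flat and flap 6 upright. The cap, discs, marker and tape are at the same pixels as at the start. The notebook was outside the last close-up, but the hand never went near it. The hand was about 19 cm above the table and to the left of the rail. Force readings during the sweep stayed at noise level, about 1 N.

**What failed or disagreed:**
- **Tip height:** the reported TCP height did not match the scene. The real fingertips are about 38 mm higher than `ee_pos` says, so my first pass went over flap 1 without touching it.
- **How I found the offset:** I lowered the fingers onto bare table left of the rail, which gave about 17 N of vertical contact at a reported z of -38.5 mm. I corrected for that and repeated the sweep.
- **Plate position:** my first fit assumed the plate was centred on the row. It actually runs from about y = -150 to +210 mm, and I fixed this before moving.

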